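# Lay out a trailer wheel-bearing kit in fitting order

### The arm

A 7-joint arm with a two-finger parallel gripper is mounted at the origin on the work surface. World frame = base frame: x ahead of the robot, y to its left, z up, the work surface at z = 0. Lengths are in m, angles in rad, forces in N, time in s.
With the tool pointing down it reaches from about 0.425 to 0.825 m from the base axis. Payload 3.6 kg.
Tool frame: the origin (TCP) lies at the very end of the fingers, on their centre line; the grasp point (between the pads) lies 19 mm behind it; z points along the fingers, y is the line along which they close (so a half turn about z gives the same grasp; the last joint's range is limited). The gripper opens to 85 mm and grips with 20 to 120 N. Pads are 22 mm wide; open, the fingers measure 114 mm over their backs; the gripper's body (76 mm by 85 mm) begins 54 mm behind the grasp point. The pads swing forward as they close: fully open they stand 13 mm farther back than shut.
Start: joints at [-1.31, 0.615, -0.013, 1.423, 0.008, 1.103, -0.04], TCP at [0.184, 0.623, 0.211] pointing down, gripper open.
Joint ranges: [-3.12, 3.12], [-0.3, 2.06], [-1.34, 1.32], [0.26, 2.42], [-1.36, 4.5], [0.01, 1.98], [-2.84, 2.84]. Speed limits (rad/s): [2.79, 2.79, 3.14, 3.14, 3.14, 3.14, 3.14].

### API

Orientations are given as a unit quaternion [x, y, z, w].
In Python, from workcell import * gives the robot as it stands.
- The arm moves only by the tool servo_tool, never from a script. Its argument "targets" is a list of rows, each a list of 2 entries, a list of its own where there are three numbers: the shift along the tool's x, y, z in m, then the turn, a rotation vector about the tool's x, y, z in degrees. A call has 1 to 12 rows; each row is the pose to reach, as a shift and turn from the pose commanded when the call began, along the tool's axes at that moment; what a row does not reach only later rows make up. A row lasts 1/12 s, in which the tool goes at most 41.7 mm and 7.16 degrees, less where a joint would pass 70% of its speed; a pose out of reach is approached as far as the arm can. A call with a gripper value outside its range is refused whole. "fingers" is the opening, from -1 (shut) to 1 (fully open), set as the call begins (left out, the last holds). The fingers move at their own pace and stop on an object; "squeeze" is the grip in N (left out, the last holds). Time passes only in rows, so rows that repeat a pose let the fingers close. It gives the time, the measured TCP pose, the force, the opening and the grip force at its end, in the units of the state.
- get_obs(): the state, without advancing time (a new reading comes with each control period).
- read_camera(name): name is "scene" or "side" or "wrist"; returns the picture (420x560x3 uint8, red, green, blue); there is no depth.
- camera_params(name): a dict with "camera_matrix" (3x3 intrinsics, pixels), "k1" (the pictures are not rectified: a ray, as slopes to the right and down, at radius r is drawn at 1 + k1 r^2 times it, then the intrinsics apply), "pose" (4x4, takes a point from camera to world coordinates). Camera axes: x right, y down, z forward; pixel columns grow to the right and rows downward; lengths in m; the calibration is good to about 2 mm. A picture is of the moment at which its call begins: read the wrist's pose just before it. camera_params takes no time and is no camera call; for the wrist camera it gives the pose at the moment of the call.
- hand_in(): hands the job in; it is judged then, once.
Trained networks look in the newest picture that a camera, given by its name, has taken for a name from the list of things; names that differ only in an ending like _2 or _b are one class to them, and where a whole thing is asked for, a point or a joint stands for the part that bears it (a point fixed in the world has none). Each returns a list of dicts, best first, with "p" (0 to 1); they miss things now and then, are a little off and sometimes report something else, mostly with a low value. They report only what shows in the picture. A call takes as long as a camera call. They do not tell look-alikes from the thing itself.
- outline_of(camera, query): "region" (420x560 bool, what is visible of it) and "extent" ([left, top, right, bottom] in pixels, round what is visible of it).
- pinpoint(camera, query): "pixel" ([column, row] in pixels: a listed point, or the origin of a listed thing).
The state is a dict: "time": time; "joint_pos": joint angles; "joint_vel": joint speeds; "tau": joint torques, N m; "eef_pos": TCP position; "eef_rot": TCP orientation; "force": force on the tool from outside, world axes, zero at the start; "wrist_torque": the same for the moment, N m; "finger_gap": opening from 0.0 (shut) to 1.0 (fully open); "finger_force": force on a finger pad.
Only numpy, scipy, OpenCV 4.12 (cv2) and the standard library are available. Lean on these libraries where they do the work, as an engineer would, in place of code of your own. Each camera call takes 0.05 s, during which the arm holds its last target. There are 200 camera calls.

### The job

Lay the new wheel-bearing kit out for fitting, in one straight row on the bench running on from the threaded tip of the stub axle and in line with it: nearest the tip the blue seal, then the large bright bearing, then the small bright bearing, then the yellow dust cap, each flat and the way up it lies now, with about a finger's width (15 mm) between neighbours and from tip to seal. Stand the castle nut, slots up, in the open dust cap so that it cannot get lost. Set the bearings down rather than dropping them, and leave the rusty old bearing, the grease tub and the spray can where they are.

Things in the scene. Friction and masses are not known exactly. Their poses are not given: they have to be found in the camera images.
- spindle: Trailer stub axle lying level on the bench, fixed: black 40 mm square bar, 105 mm long, then a stepped bright steel spindle, 40 mm at the shoulder down to 19 mm at the threaded tip; 245 mm long in all, top 40 mm, axis 20 mm above the bench. Origin: on the bench straight below the end of the tip. x: along the axle, out of the tip, away from the bar (the row runs this way); z up.
- seal: Blue rubber grease seal, a flat ring 62 mm across and 14 mm high, lying on the bench. Origin: centre of its underside; z up. Grip it across the outside.
- inner_bearing: The large new taper roller bearing, bright steel with a brass cage, 59 mm across, 17 mm high, about 0.17 kg, lying flat. Origin: centre of its underside; z up. Grip it across the outside.
- outer_bearing: The small new taper roller bearing, bright steel with a brass cage, 45 mm across, 15.5 mm high, about 0.12 kg, lying flat. Origin: centre of its underside; z up. Grip it across the outside.
- dust_cap: Yellow hub dust cap lying open side up like a small dish: 54 mm across the lip at the rim, 52 mm below it, 16 mm high, 48 mm across inside, inner floor 2.5 mm above its underside. Origin: centre of its underside; z up, out of the open side. Grip it across the outside.
- castle_nut: Dark steel slotted hexagon (castle) nut standing upright, slots up: 30 mm across flats, 34.6 mm across corners, 24 mm high; six 5.5 mm slots in the middle of the flats over the top 8 mm. Origin: centre of its underside; z up its axis; y square to one pair of flats, the others every 60 degrees. Stood in the dust cap, its top 10 mm stick out above the rim: hold it there.
- old_bearing: Old rust-brown taper roller bearing, 59 mm across, 17 mm high, lying among the kit; not part of the job. Origin: centre of its underside.
- grease_tub: Red grease tub with a black lid, 84 mm across, 58 mm high, standing on the bench; not part of the job. Origin: centre of its underside.
- spray_can: Green and silver spray can with a red cap, 65 mm across, 192 mm high, standing on the bench; not part of the job. Origin: centre of its underside.
Mind the look-alikes: they are no part of the job. Several things have the shape of the castle_nut; the one meant has the colours described above.

How it is judged:
By the outcome, as a careful person would: the job done as asked, in the order asked, and still so for the second after the job is handed in, with the robot touching nothing.
It also fails if it takes over 118 s, if anything falls off the work surface, if the arm or the gripper's body presses on something with over 40 N, if the wrist force passes 120 N, or if a joint passes its speed limit or range.

## Working session

There is one attempt and no reset: what is moved stays moved. The work goes in short steps, Python scripts to look and compute and a tool call to move; the robot and the scene stay as the last step left them, time stands still between calls to the robot, and variables do not carry over. Pictures are saved under pics/ and viewed, at most 14 in all, crops included, and the job is handed in when it is done.

Besides the shell and the picture viewer there is one more tool, called after ">>>" by a JSON object that holds its "fn" and its "kwargs". servo_tool: Moves the arm, as the interface text tells. Its arguments: {"type":"object","properties":{"targets":{"type":"array"},"fingers":{"type":"number"},"squeeze":{"type":"number"}},"required":["targets"]}

```bash
mkdir -p pics; ls; cat > h.py <<'E'
from workcell import *
import numpy as np, cv2
def ray(cam,px,P=None):
    P=P or camera_params(cam);K=np.array(P["camera_matrix"]);T=np.array(P["pose"]);k=P["k1"]
    d=np.linalg.inv(K)@[px[0],px[1],1];d=d[:2];u=d.copy()
    for _ in range(20): u=d/(1+k*(u@u))
    v=T[:3,:3]@np.array([u[0],u[1],1]);return T[:3,3],v/np.linalg.norm(v)
def atz(cam,px,z,P=None):
    o,v=ray(cam,px,P);return o+v*(z-o[2])/v[2]
def proj(cam,X,P=None):
    P=P or camera_params(cam);K=np.array(P["camera_matrix"]);T=np.array(P["pose"]);k=P["k1"]
    c=T[:3,:3].T@(np.array(X)-T[:3,3]);u=c[:2]/c[2];u=u*(1+k*(u@u));return (K@[u[0],u[1],1])[:2]
def tri(rays):
    A=np.zeros((3,3));b=np.zeros(3)
    for o,v in rays:
        M=np.eye(3)-np.outer(v,v);A+=M;b+=M@o
    return np.linalg.solve(A,b)
def snap(cam,name,scale=1,crop=None):
    im=np.asarray(read_camera(cam));a=im
    if crop: a=im[crop[1]:crop[3],crop[0]:crop[2]]
    cv2.imwrite(name,cv2.resize(a,None,fx=scale,fy=scale,interpolation=cv2.INTER_CUBIC)[:,:,::-1]);return im
E
python3 - <<'E'
from h import *
for c in("scene","side","wrist"):
    snap(c,f"pics/{c}0.png",1.4 if c!="wrist" else 1.4); p=camera_params(c);print(c,np.round(p["pose"],3).tolist(),p["k1"],p["camera_matrix"][0][0])
for c in("scene","side"):
  for q in("spindle","seal","inner_bearing","outer_bearing","dust_cap","castle_nut","old_bearing","grease_tub","spray_can"):
    for d in pinpoint(c,q): 
        if d["p"]>.25: print(c,q,round(d["p"],2),np.round(d["pixel"]),np.round(atz(c,d["pixel"],0),3))
print(get_obs())
E
```

```text
pics
scene [[0.303, 0.779, -0.55, 1.239], [0.953, -0.254, 0.165, -0.27], [-0.011, -0.574, -0.819, 1.165], [0.0, 0.0, 0.0, 1.0]] -0.022430745698417215 473.5518000166385
side [[0.813, -0.285, 0.507, 0.065], [-0.582, -0.392, 0.712, -0.667], [-0.004, -0.875, -0.485, 0.475], [0.0, 0.0, 0.0, 1.0]] -0.05130183431654749 383.0767374025678
wrist [[0.285, 0.922, 0.261, 0.118], [0.959, -0.274, -0.08, 0.641], [-0.002, 0.273, -0.962, 0.373], [0.0, 0.0, 0.0, 1.0]] 0.004004970670120334 296.92146009579477
scene spindle 0.94 [408. 212.] [0.585 0.329 0.   ]
scene seal 0.75 [213. 220.] [ 0.433 -0.231  0.   ]
scene inner_bearing 0.87 [275. 240.] [ 0.555 -0.077  0.   ]
scene outer_bearing 0.59 [230. 284.] [ 0.652 -0.235  0.   ]
scene dust_cap 0.65 [257. 212.] [ 0.445 -0.099  0.   ]
scene castle_nut 0.65 [196. 251.] [ 0.522 -0.302  0.   ]
scene castle_nut 0.5 [320. 172.] [0.358 0.135 0.   ]
scene old_bearing 0.51 [278. 278.] [ 0.674 -0.108  0.   ]
scene grease_tub 0.63 [322. 171.] [0.36  0.141 0.   ]
scene spray_can 0.63 [151. 253.] [ 0.489 -0.426  0.   ]
side spindle 0.8 [237. 178.] [0.579 0.302 0.   ]
si
[... 627 characters left out ...]
joint_pos': array([-1.30951616,  0.61489287, -0.01257707,  1.42342485,  0.00812707,
        1.10337753, -0.04040121]), 'joint_vel': array([ 0.00080855, -0.00074645, -0.00159365,  0.00059888, -0.00051111,
        0.00068016,  0.00017801]), 'tau': array([-2.31919307e-05, -4.69124401e+01,  2.59286324e-01, -1.71343160e+01,
        1.01185375e-02,  1.87884310e-03, -7.19804461e-06]), 'eef_pos': array([0.18447289, 0.62323806, 0.21099367]), 'eef_rot': array([ 1.43376885e-01,  9.89668161e-01, -2.58723369e-05, -2.74421149e-06]), 'force': array([ 0.00565095,  0.50490035, -0.69210526]), 'wrist_torque': array([ 0.04126931, -0.04521357,  0.00277664]), 'finger_force': 0.0, 'finger_gap': 0.9994621136555835}
```

View pics/scene0.png

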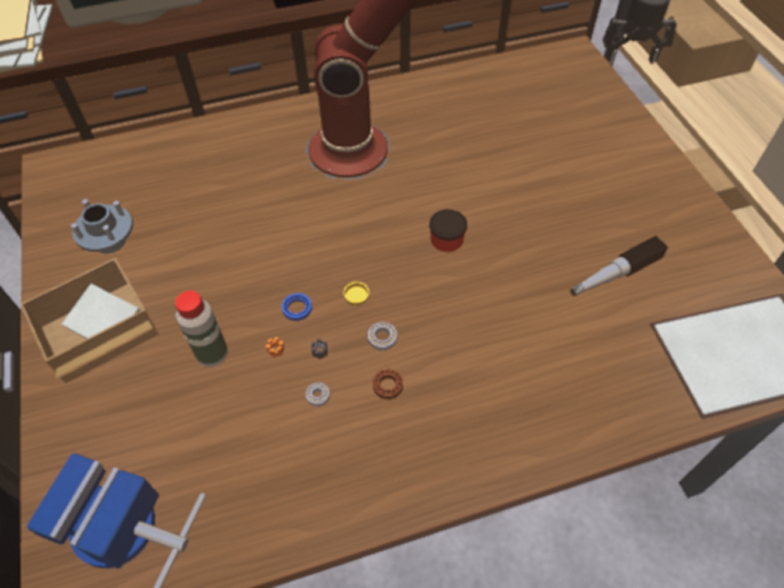

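View pics/side0.png

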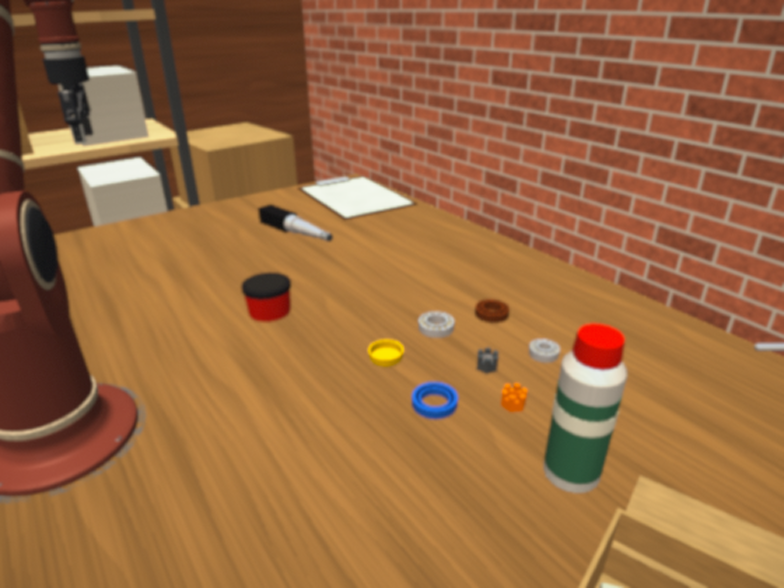

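The scene shows the stub axle with its tip at about (411,209) px (unscaled), pointing towards −y. The kit lies round (200–280, 210–285). There are two nut shapes: a dark one at scene (228,249) / side (348,261) and an orange one at scene (196,247) / side (367,284). The dark steel one fits the description. I'll move the wrist camera over the area for accurate views.

>>> {"fn": "servo_tool", "kwargs": {"targets": [[[-0.04,-0.04,-0.006],[0,0,6]],[[-0.08,-0.08,-0.012],[0,0,12]],[[-0.105,-0.1,-0.02],[0,0,18]],[[-0.13,-0.125,-0.025],[0,0,24]],[[-0.155,-0.15,-0.03],[0,0,30]],[[-0.18,-0.175,-0.035],[0,0,33]],[[-0.205,-0.2,-0.04],[0,0,36.75]],[[-0.23,-0.225,-0.045],[0,0,36.75]],[[-0.255,-0.25,-0.045],[0,0,36.75]],[[-0.255,-0.25,-0.045],[0,0,36.75]]]}}

```text
time: 1.88
eef_pos: [0.3628, 0.3032, 0.2571]
eef_rot: [0.454, 0.891, -0.001, 0.002]
force: [-0.1, -1.0, 0.0]
finger_gap: 1.0
finger_force: 0.0
```

>>> {"fn": "servo_tool", "kwargs": {"targets": [[[-0.04,-0.005,-0.006],[0,0,6]],[[-0.08,-0.011,-0.012],[0,0,12]],[[-0.12,-0.016,-0.02],[0,0,18]],[[-0.16,-0.022,-0.025],[0,0,24]],[[-0.2,-0.027,-0.03],[0,0,30]],[[-0.24,-0.033,-0.035],[0,0,33]],[[-0.28,-0.038,-0.04],[0,0,36.75]],[[-0.32,-0.043,-0.045],[0,0,36.75]],[[-0.353,-0.048,-0.045],[0,0,36.75]],[[-0.353,-0.048,-0.045],[0,0,36.75]],[[-0.353,-0.048,-0.045],[0,0,36.75]],[[-0.353,-0.048,-0.045],[0,0,36.75]]]}}

```text
time: 2.88
eef_pos: [0.5306, 0.0007, 0.3007]
eef_rot: [0.707, 0.707, 0.0, -0.001]
force: [-0.3, 0.6, -0.6]
finger_gap: 0.998
finger_force: 0.0
```

```bash
cat > look.py <<'E'
import sys,pickle
from h import *
n=sys.argv[1]
o=get_obs();P=camera_params("wrist");im=snap("wrist",f"pics/w{n}.png",1.4)
print(o["time"],np.round(o["eef_pos"],4),np.round(o["eef_rot"],4))
D={"P":P,"im":im}
for q in("spindle","seal","inner_bearing","outer_bearing","dust_cap","castle_nut","old_bearing"):
    D[q]=pinpoint("wrist",q);D["o_"+q]=outline_of("wrist",q)
    for d in D[q]:
        if d["p"]>.25: print(q,round(d["p"],2),np.round(d["pixel"]),np.round(atz("wrist",d["pixel"],0,P),4))
pickle.dump(D,open(f"d{n}.pkl","wb"))
E
python3 look.py 1
```

```text
2.8833 [0.5306 0.0007 0.3007] [ 7.068e-01  7.074e-01  0.000e+00 -7.000e-04]
seal 0.77 [228. 302.] [ 0.4387 -0.2382  0.    ]
inner_bearing 0.83 [298. 219.] [ 0.5611 -0.0821  0.    ]
outer_bearing 0.64 [344. 303.] [ 0.646  -0.2399 -0.    ]
dust_cap 0.91 [227. 232.] [ 0.4425 -0.1049  0.    ]
castle_nut 0.88 [295. 290.] [ 0.5579 -0.2146  0.    ]
castle_nut 0.58 [272. 332.] [ 0.5164 -0.2999  0.    ]
old_bearing 0.83 [361. 233.] [ 0.6664 -0.107   0.    ]
old_bearing 0.69 [298. 222.] [ 0.5612 -0.0886  0.    ]
```

View pics/w1.png

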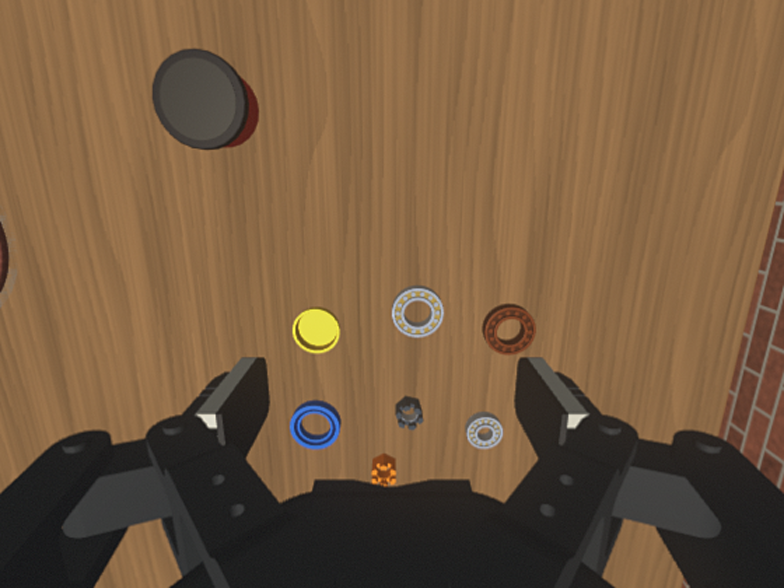

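This shows the kit: cap (227,236), large bearing (298,222), old rusty bearing (363,235), seal (225,303), dark nut (292,295), small bearing (346,307) and orange nut (274,336). The axle is out of view, so I'll shift +y for a second view that includes it.

>>> {"fn": "servo_tool", "kwargs": {"targets": [[[0.04,0,0],[0,0,0]],[[0.08,0,0],[0,0,0]],[[0.12,0,0],[0,0,0]],[[0.16,0,0],[0,0,0]],[[0.2,0,0],[0,0,0]],[[0.2,0,0],[0,0,0]],[[0.2,0,0],[0,0,0]],[[0.2,0,0],[0,0,0]]]}}

```text
time: 4.3
eef_pos: [0.5309, 0.199, 0.3008]
eef_rot: [0.707, 0.707, -0.001, 0.0]
force: [-0.2, -1.3, -0.7]
finger_gap: 0.997
finger_force: 0.0
```

```bash
python3 look.py 2; python3 - <<'E'
import pickle
from h import *
a=pickle.load(open("d1.pkl","rb"));b=pickle.load(open("d2.pkl","rb"))
for q in("seal","inner_bearing","outer_bearing","dust_cap","castle_nut","old_bearing"):
    r=[]
    for D in(a,b):
        if not D[q]: continue
        r.append(ray("wrist",D[q][0]["pixel"],D["P"]))
    if len(r)==2: print(q,np.round(tri(r),4))
E
```

```text
4.3 [0.5309 0.199  0.3008] [ 7.071e-01  7.071e-01 -5.000e-04  5.000e-04]
spindle 0.59 [318.  80.] [0.5875 0.3256 0.    ]
inner_bearing 0.89 [295. 324.] [ 0.5587 -0.0868  0.    ]
dust_cap 0.72 [231. 332.] [ 0.4412 -0.1044  0.    ]
old_bearing 0.55 [355. 332.] [ 0.669 -0.105  0.   ]
inner_bearing [ 0.5592 -0.0784  0.0111]
dust_cap [ 0.4416 -0.1054 -0.0013]
old_bearing [ 0.6693 -0.1093 -0.0056]
```

View pics/w2.png

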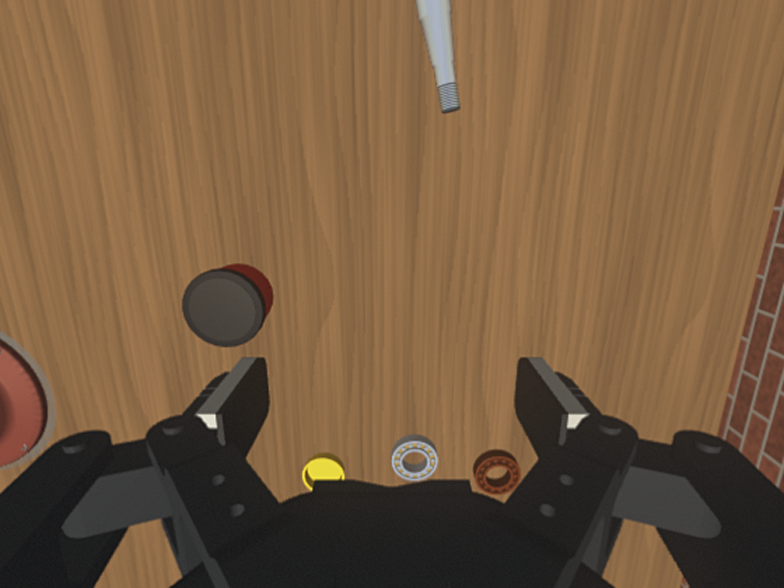

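The axle tip is visible at (321,79) px, with the shaft leaning slightly left going up. I'll move further +y and over it to measure its axis.

>>> {"fn": "servo_tool", "kwargs": {"targets": [[[0.04,0.01,0],[0,0,0]],[[0.08,0.02,0],[0,0,0]],[[0.11,0.03,0],[0,0,0]],[[0.14,0.04,0],[0,0,0]],[[0.17,0.05,0],[0,0,0]],[[0.17,0.05,0],[0,0,0]],[[0.17,0.05,0],[0,0,0]],[[0.17,0.05,0],[0,0,0]]]}}

```text
time: 5.72
eef_pos: [0.5809, 0.3687, 0.3006]
eef_rot: [0.707, 0.707, -0.001, 0.001]
force: [-0.2, -0.7, 1.1]
finger_gap: 1.0
finger_force: 0.0
```

```bash
python3 - <<'E'
import pickle
from h import *
o=get_obs();P=camera_params("wrist");im=snap("wrist","pics/w3.png",1.4)
q=pinpoint("wrist","spindle");s=outline_of("wrist","spindle")
pickle.dump({"P":P,"im":im,"spindle":q,"o_spindle":s},open("d3.pkl","wb"))
print(o["eef_pos"],[(d["p"],d["pixel"],atz("wrist",d["pixel"],0,P)) for d in q],[(d["p"],d["extent"]) for d in s])
b=pickle.load(open("d2.pkl","rb"))
print(tri([ray("wrist",q[0]["pixel"],P),ray("wrist",b["spindle"][0]["pixel"],b["P"])]))
E
```

```text
[0.58090782 0.36874314 0.30056427] [(0.83, [284.8, 196.9], array([0.58932873, 0.32177338, 0.        ]))] [(0.77, [227.6, 13.6, 287.7, 197.8])]
[0.58782224 0.32420819 0.00823262]
```

View pics/w3.png

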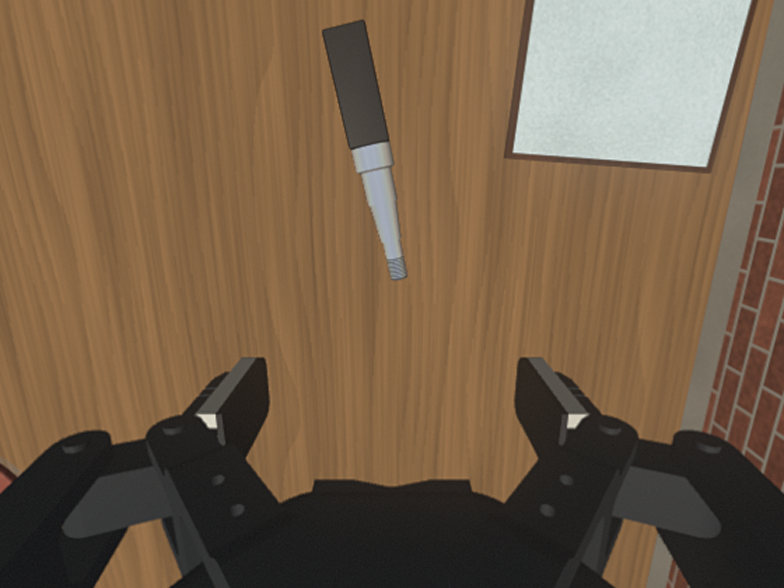

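The whole axle is in view: bar top-left at (230–275, 15–105) px, tip at (284,199). I'll fit the axle model and cylinder silhouettes of the kit to the pictures.

```bash
cat > fit.py <<'E'
import pickle
from h import *
from scipy.optimize import minimize
def hullmask(X,P,shape,S=4):
    p=np.array([proj("wrist",x,P) for x in X]);m=np.zeros((shape[0]*S,shape[1]*S),np.uint8)
    c=cv2.convexHull(((p+.5)*S-.5).round().astype(np.int32).reshape(-1,1,2));cv2.fillPoly(m,[c],1);return m
def small(m,S=4): return cv2.resize(m.astype(np.float32),None,fx=1/S,fy=1/S,interpolation=cv2.INTER_AREA)
def circ(c,r,z): t=np.linspace(0,2*np.pi,48,endpoint=False);return [[c[0]+r*np.cos(a),c[1]+r*np.sin(a),z] for a in t]
def fitmask(f,x0,M,step):
    cost=lambda x:np.abs(f(x)-M).sum()
    best=None
    sim=np.vstack([x0]+[np.array(x0)+np.eye(len(x0))[i]*step[i] for i in range(len(x0))])
    for _ in range(2):
        r=minimize(cost,sim[0],method="Nelder-Mead",options=dict(initial_simplex=sim,maxiter=250,xatol=1e-5,fatol=.1))
        sim=np.vstack([r.x]+[r.x-np.eye(len(x0))[i]*step[i]*.5 for i in range(len(x0))])
    return r.x,r.fun,M.sum()
E
cat > fa.py <<'E'
from fit import *
D=pickle.load(open("d3.pkl","rb"));P=D["P"];im=D["im"]
hsv=cv2.cvtColor(im,cv2.COLOR_RGB2HSV)
M=((hsv[...,1]<85)).astype(np.float32);R=np.zeros_like(M);R[8:208,218:300]=1;M*=R
n,l,st,_=cv2.connectedComponentsWithStats(M.astype(np.uint8));M=(l==1+st[1:,4].argmax()).astype(np.float32);print(st[1:,4])
def ax(x):
    c,s=np.cos(x[2]),np.sin(x[2]);e=np.array([c,s,0]);n=np.array([-s,c,0]);o=np.array([x[0],x[1],0])
    box=[o+e*a+n*b+[0,0,z] for a in(-.245,-.14) for b in(-.02,.02) for z in(0,.04)]
    cy=lambda a,r:[o+e*a+n*r*np.cos(t)+np.array([0,0,.02+r*np.sin(t)]) for t in np.linspace(0,6.28,32)]
    m=hullmask(box,P,M.shape)
    for a,r1,b,r2 in((-.14,.02,-.14+x[3],.02),(-.14+x[3],x[4],-.02,x[5]),(-.022,.0095,0,.0095)): m|=hullmask(cy(a,r1)+cy(b,r2),P,M.shape)
    return small(m)
print(fitmask(ax,[.588,.322,-1.35,.018,.016,.011],M,[.004,.004,.05,.004,.002,.002]))
E
python3 fa.py
cat > fk.py <<'E'
from fit import *
D=pickle.load(open("d1.pkl","rb"));P=D["P"];im=D["im"];hsv=cv2.cvtColor(im,cv2.COLOR_RGB2HSV).astype(int);H,S,V=hsv[...,0],hsv[...,1],hsv[...,2]
T=dict(seal=((H>100)&(H<130)&(S>120),.4387,-.238,.031,.014),inner_bearing=((S<90)&(V>60),.56,-.085,.0295,.017),outer_bearing=((S<90)&(V>60),.646,-.24,.0225,.0155),dust_cap=((H>24)&(H<35)&(S>140)&(V>80),.4425,-.105,.027,.016),castle_nut=((S<110)&(V<140),.556,-.218,.0165,.024))
for k,(m,x,y,r,h) in T.items():
    u=proj("wrist",[x,y,h/2],P);w=27 if k!="castle_nut" else 19
    B=np.zeros(m.shape,np.uint8);a,b=int(u[0]),int(u[1]);B[b-w:b+w,a-w:a+w]=1
    m=(m&(B>0)).astype(np.uint8)
    cs,_=cv2.findContours(m,cv2.RETR_EXTERNAL,cv2.CHAIN_APPROX_NONE);c=max(cs,key=cv2.contourArea);M=np.zeros(m.shape,np.uint8);cv2.drawContours(M,[c],-1,1,-1)
    low=r if k!="dust_cap" else .024
    f=lambda q:small(hullmask(circ(q,low,0)+circ(q,r,h),P,m.shape))
    q,c,n=fitmask(f,[x,y],M.astype(np.float32),[.005,.005]);print(k,np.round(q,4),c,n)
snap_=im[270:350,250:320];cv2.imwrite("pics/nuts1.png",cv2.resize(snap_,None,fx=7,fy=7,interpolation=cv2.INTER_CUBIC)[:,:,::-1])
E
python3 fk.py
```

```text
[4452]
(array([ 0.58903511,  0.32349514, -1.35969088,  0.0202895 ,  0.01707527,
        0.0085821 ]), np.float64(221.25), np.float32(4452.0))
seal [ 0.4339 -0.2375] 126.5625 910.0
inner_bearing [ 0.5598 -0.0855] 29.3125 1120.0
outer_bearing [ 0.6459 -0.2434] 26.0 586.0
dust_cap [ 0.4426 -0.1074] 43.4375 842.0
castle_nut [ 0.551  -0.2159] 41.8125 384.0
```

View pics/nuts1.png

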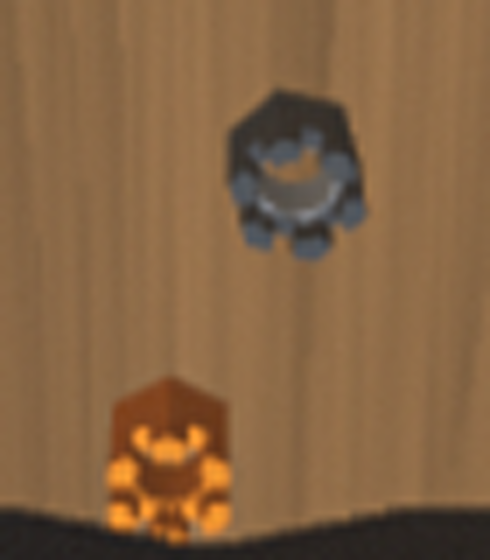

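The dark steel nut (292,295 px) is confirmed against the orange look-alike (274,336). The axle fit gives tip (0.589, 0.3235) and direction −77.9°. Next a nearer view of the kit, already at the row's yaw.

>>> {"fn": "servo_tool", "kwargs": {"targets": [[[-0.03,0,0],[0,0,-2]],[[-0.07,0,0.01],[0,0,-4]],[[-0.11,-0.005,0.015],[0,0,-6]],[[-0.15,-0.01,0.02],[0,0,-8]],[[-0.19,-0.015,0.025],[0,0,-10]],[[-0.23,-0.02,0.03],[0,0,-12.1]],[[-0.27,-0.025,0.035],[0,0,-12.1]],[[-0.31,-0.03,0.04],[0,0,-12.1]],[[-0.35,-0.035,0.045],[0,0,-12.1]],[[-0.39,-0.04,0.05],[0,0,-12.1]],[[-0.43,-0.04,0.05],[0,0,-12.1]],[[-0.46,-0.04,0.05],[0,0,-12.1]]]}}

```text
time: 6.87
eef_pos: [0.5391, -0.0955, 0.2519]
eef_rot: [0.631, 0.776, -0.0, 0.001]
force: [0.3, -0.7, 0.0]
finger_gap: 1.0
finger_force: 0.0
```

>>> {"fn": "servo_tool", "kwargs": {"targets": [[[-0.02,0,0],[0,0,0]],[[-0.02,0,0],[0,0,0]],[[-0.02,0,0],[0,0,0]],[[-0.02,0,0],[0,0,0]]]}}

```text
time: 7.2
eef_pos: [0.5448, -0.1091, 0.2513]
eef_rot: [0.628, 0.778, 0.001, -0.0]
force: [-0.5, 0.6, 0.5]
finger_gap: 1.002
finger_force: 0.0
```

```bash
python3 look.py 4; python3 fk.py >/dev/null; cat > fk2.py <<'E'
from fit import *
import sys
D=pickle.load(open(sys.argv[1],"rb"));P=D["P"];im=D["im"]
hsv=cv2.cvtColor(im,cv2.COLOR_RGB2HSV).astype(int);H,S,V=hsv[...,0],hsv[...,1],hsv[...,2]
print("hsv wood",np.median(hsv[:200],axis=(0,1)))
T=dict(seal=((H>100)&(H<130)&(S>100),.4339,-.2375,.031,.014),inner_bearing=((S<95)&(V>60),.56,-.0855,.0295,.017),outer_bearing=((S<95)&(V>60),.646,-.2434,.0225,.0155),dust_cap=((H>22)&(H<35)&(S>140)&(V>60),.4425,-.107,.027,.016),castle_nut=((S<110)&(V<140),.551,-.216,.0165,.024))
vis=im.copy()
for k,(m,x,y,r,h) in T.items():
    u=proj("wrist",[x,y,h/2],P);w=int(1.25*r*297/.37)+6
    a,b=int(u[0]),int(u[1]);B=np.zeros(m.shape,bool);B[max(b-w,0):b+w,max(a-w,0):a+w]=1
    cs,_=cv2.findContours((m&B).astype(np.uint8),cv2.RETR_EXTERNAL,cv2.CHAIN_APPROX_NONE)
    if not cs: print(k,"none");continue
    c=cv2.convexHull(max(cs,key=cv2.contourArea));M=np.zeros(m.shape,np.uint8);cv2.drawContours(M,[c],-1,1,-1)
    low=r if k!="dust_cap" else .024
    if k=="castle_nut":
        f=lambda q:small(hullmask([[q[0]+.01732*np.cos(q[2]+i*np.pi/3),q[1]+.01732*np.sin(q[2]+i*np.pi/3),z] for i in range(6) for z in(0,h)],P,m.shape))
        res=[fitmask(f,[x,y,t],M.astype(np.float32),[.004,.004,.15]) for t in(0,.35,.7)];q,c,n=min(res,key=lambda t:t[1]);print(k,np.round(q,4),"corner deg",np.degrees(q[2])%60,c,n)
    else:
        f=lambda q:small(hullmask(circ(q,low,0)+circ(q,r,h),P,m.shape))
        q,c,n=fitmask(f,[x,y],M.astype(np.float32),[.005,.005]);print(k,np.round(q,4),c,n)
    e=f(q)>.5;cs,_=cv2.findContours(e.astype(np.uint8),cv2.RETR_EXTERNAL,cv2.CHAIN_APPROX_NONE);cv2.drawContours(vis,cs,-1,(255,0,255),1)
cv2.imwrite(sys.argv[2],cv2.resize(vis,None,fx=1.4,fy=1.4)[:,:,::-1])
E
python3 fk2.py d4.pkl pics/v4.png; python3 fk2.py d1.pkl /tmp/x.png
```

```text
7.2 [ 0.5448 -0.1091  0.2513] [ 6.284e-01  7.779e-01  6.000e-04 -3.000e-04]
spindle 0.64 [328. 273.] [ 0.6498 -0.2454  0.    ]
seal 0.58 [190. 238.] [ 0.434  -0.2323  0.    ]
inner_bearing 0.73 [295. 159.] [ 0.5618 -0.0853  0.    ]
outer_bearing 0.73 [323. 272.] [ 0.6421 -0.2453  0.    ]
dust_cap 0.7 [205. 156.] [ 0.4385 -0.1067  0.    ]
castle_nut 0.6 [273. 241.] [ 0.5561 -0.2109  0.    ]
castle_nut 0.55 [239. 289.] [ 0.5211 -0.3013  0.    ]
old_bearing 0.62 [365. 191.] [ 0.6698 -0.1085  0.    ]
old_bearing 0.52 [204. 158.] [ 0.4381 -0.1096  0.    ]
hsv wood [ 15. 128. 141.]
seal [ 0.4345 -0.2358] 116.375 1392.0
inner_bearing [ 0.5597 -0.0852] 44.1875 1620.0
outer_bearing [ 0.6463 -0.2432] 28.4375 782.0
dust_cap [ 0.443  -0.1066] 60.6875 1381.0
castle_nut [ 0.5515 -0.2155  0.7627] corner deg 43.69752673855507 21.75 508.0
hsv wood [ 15. 127. 143.]
seal [ 0.4342 -0.2364] 58.5 983.0
inner_bearing [ 0.5596 -0.0857] 29.125 1138.0
outer_bearing [ 0.6459 -0.2435] 23.4375 604.0
dust_cap [ 0.4426 -0.1076] 36.25 890.0
castle_nut [ 0.5511 -0.2156  0.897 ] corner deg 51.39628500792836 22.125 410.0
```

View pics/v4.png

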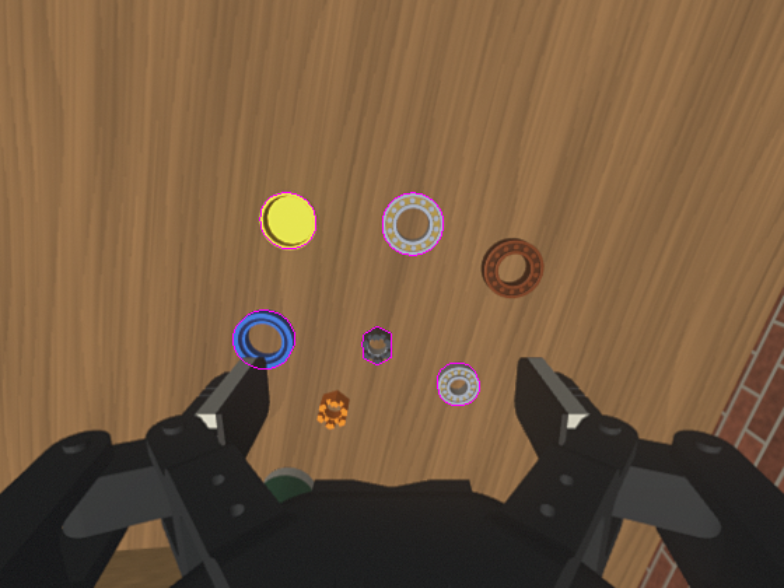

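Fits from the two views agree within 1 mm, standing at bench height: seal (0.4344,−0.236), large bearing (0.5597,−0.0854), small (0.6461,−0.2433), cap (0.443,−0.107), nut (0.5513,−0.2155). The nut's flats are already near square to the gripper. I'll start with the seal.

>>> {"fn": "servo_tool", "kwargs": {"targets": [[[-0.025,-0.033,0.02],[0,0,0]],[[-0.05,-0.066,0.04],[0,0,0]],[[-0.075,-0.1,0.06],[0,0,0]],[[-0.101,-0.135,0.08],[0,0,0]],[[-0.101,-0.135,0.12],[0,0,0]],[[-0.101,-0.135,0.16],[0,0,0]],[[-0.101,-0.135,0.2],[0,0,0]],[[-0.101,-0.135,0.2],[0,0,0]],[[-0.101,-0.135,0.2],[0,0,0]],[[-0.101,-0.135,0.2],[0,0,0]]], "fingers": 1, "squeeze": 30}}

```text
time: 8.78
eef_pos: [0.4354, -0.2375, 0.0522]
eef_rot: [0.628, 0.778, 0.0, 0.001]
force: [0.7, -0.5, 0.0]
finger_gap: 1.001
finger_force: 0.0
```

```bash
cat > go.py <<'E'
import sys
from h import *
from scipy.spatial.transform import Rotation as R
d=np.array([.2095,-.9778]);tip=np.array([.589,.3235])
pl=lambda s:tip+d*s
T=dict(seal=(.4344,-.236),inner=(.5597,-.0854),outer=(.6461,-.2433),cap=(.443,-.107),nut=(.5513,-.2155),Pseal=pl(.046),Pinner=pl(.1215),Pouter=pl(.1885),Pcap=pl(.253))
o=get_obs();r=R.from_quat(o["eef_rot"]);x=r.as_matrix()[:,0]
print("t",round(o["time"],2),"pos",np.round(o["eef_pos"],4),"gap",round(o["finger_gap"],3),"grip",round(o["finger_force"],1),"toolx deg",np.degrees(np.arctan2(x[1],x[0])),"tilt",np.degrees(np.arccos(-r.as_matrix()[2,2])))
for k in sys.argv[1:]:
    k,z=k.split(":");t=np.array([*T[k],float(z)]);print(k,np.round(t,4),"tool delta",np.round(r.inv().apply(t-o["eef_pos"]),4))
E
python3 go.py seal:-.003 Pseal:.1
```

```text
t 8.78 pos [ 0.4354 -0.2375  0.0522] gap 1.001 grip 0.0 toolx deg 102.13083274290418 tilt 0.10752596572268103
seal [ 0.4344 -0.236  -0.003 ] tool delta [ 0.0018 -0.0007  0.0552]
Pseal [0.5986 0.2785 0.1   ] tool delta [ 0.4702  0.2681 -0.048 ]
```

>>> {"fn": "servo_tool", "kwargs": {"targets": [[[0.002,-0.001,0.02],[0,0,0]],[[0.002,-0.001,0.038],[0,0,0]],[[0.002,-0.001,0.048],[0,0,0]],[[0.002,-0.001,0.055],[0,0,0]],[[0.002,-0.001,0.055],[0,0,0]],[[0.002,-0.001,0.055],[0,0,0]]]}}

```text
time: 9.28
eef_pos: [0.4337, -0.2357, -0.003]
eef_rot: [0.628, 0.778, 0.0, 0.001]
force: [0.5, 0.0, -0.0]
finger_gap: 1.002
finger_force: 0.0
```

>>> {"fn": "servo_tool", "kwargs": {"targets": [[[0,0,0],[0,0,0]],[[0,0,0],[0,0,0]],[[0,0,0],[0,0,0]],[[0,0,0],[0,0,0]],[[0,0,0],[0,0,0]],[[0,0,0],[0,0,0]],[[0,0,0],[0,0,0]],[[0,0,0],[0,0,0]]], "fingers": -1, "squeeze": 30}}

```text
time: 9.95
eef_pos: [0.4328, -0.2352, -0.004]
eef_rot: [0.629, 0.778, -0.0, -0.0]
force: [-0.2, -0.1, 0.0]
finger_gap: -0.001
finger_force: 0.0
```

>>> {"fn": "servo_tool", "kwargs": {"targets": [[[0,0,-0.02],[0,0,0]],[[0,0,-0.05],[0,0,0]],[[0,0,-0.08],[0,0,0]],[[0,0,-0.1],[0,0,0]],[[0,0,-0.1],[0,0,0]],[[0,0,-0.1],[0,0,0]]]}}

```text
time: 10.45
eef_pos: [0.4335, -0.2354, 0.0969]
eef_rot: [0.628, 0.778, 0.0, 0.001]
force: [-0.5, -0.1, -0.3]
finger_gap: -0.004
finger_force: 0.0
```

```bash
python3 go.py Pseal:.08 Pseal:-.002; python3 -c "
from h import *
snap('wrist','pics/g1.png',1.4)"
```

```text
t 10.45 pos [ 0.4335 -0.2354  0.0969] gap -0.004 grip 0.0 toolx deg 102.12964630344744 tilt 0.1420679026463439
Pseal [0.5986 0.2785 0.08  ] tool delta [0.4678 0.2694 0.0168]
Pseal [ 0.5986  0.2785 -0.002 ] tool delta [0.4679 0.2693 0.0988]
```

View pics/g1.png

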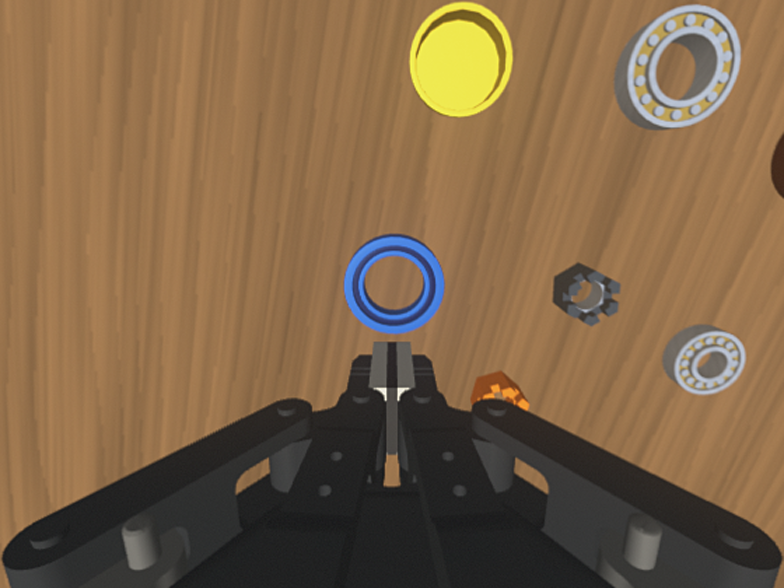

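The grasp closed on nothing: the fingers are shut and the seal is untouched at (281,203) px, so the fingers closed above it. I'll check where the finger ends really are against the stated TCP.

```bash
cat > chk.py <<'E'
from h import *
from scipy.spatial.transform import Rotation as R
o=get_obs();P=camera_params("wrist");p=o["eef_pos"];M=R.from_quat(o["eef_rot"]).as_matrix()
for b in(0,.01,.02,.03,.05): print("tcp back",b,np.round(proj("wrist",p-M[:,2]*b,P),1))
print("seal",proj("wrist",[.4344,-.236,0.007],P), "tcp in cam",np.linalg.inv(np.array(P["pose"]))@[*p,1])
for c in("scene","side"): print(c,"tcp px",np.round(proj(c,p),1),"seal",np.round(proj(c,[.4344,-.236,.007]),1))
a=np.asarray(read_camera("side"));b=np.asarray(read_camera("scene"))
u=proj("side",p).astype(int);v=proj("scene",p).astype(int)
ca=a[u[1]-50:u[1]+50,u[0]-50:u[0]+50].copy();cb=b[v[1]-50:v[1]+50,v[0]-50:v[0]+50].copy()
ca=cv2.resize(ca,(400,400));cb=cv2.resize(cb,(400,400))
for q in(ca,cb): cv2.circle(q,(202,202),3,(0,255,0),1)
cv2.imwrite("pics/tip.png",np.hstack([ca,cb])[:,:,::-1])
E
python3 chk.py
```

```text
tcp back 0 [280.6 241.8]
tcp back 0.01 [280.6 248.7]
tcp back 0.02 [280.7 256.4]
tcp back 0.03 [280.8 265.2]
tcp back 0.05 [281.1 286.7]
seal [281.85312206 204.59102322] tcp in cam [6.04243296e-04 2.01566390e-02 1.75122783e-01 1.00000000e+00]
scene tcp px [207.7 201. ] seal [211.5 219.3]
side tcp px [311.2 246.5] seal [310.8 285.6]
```

View pics/tip.png

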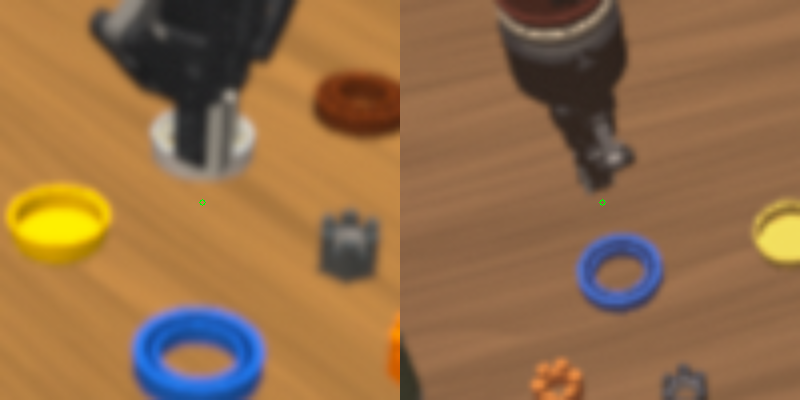

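```bash
python3 - <<'E'
from h import *
from scipy.spatial.transform import Rotation as R
o=get_obs();P=camera_params("wrist");p=o["eef_pos"];M=R.from_quat(o["eef_rot"]).as_matrix()
X=tri([ray("side",(312,238.5)),ray("scene",(205.2,197.5))]);print("tip tri",X,p)
for b in np.arange(0,.035,.005): print(b,[np.round(proj(c,p-M[:,2]*b),1) for c in("side","scene")],np.round(proj("wrist",p-M[:,2]*b+M[:,0]*.011,P),1))
E
```

```text
tip tri [ 0.43178416 -0.23870063  0.1142807 ] [ 0.43198637 -0.23459317  0.09486807]
0.0 [array([310.8, 247. ]), array([207.8, 201. ])] [280.6 224.1]
0.005 [array([310.9, 244.6]), array([207.6, 200. ])] [280.6 227. ]
0.01 [array([311. , 242.3]), array([207.3, 198.9])] [280.7 230. ]
0.015 [array([311. , 239.9]), array([207.1, 197.8])] [280.7 233.3]
0.02 [array([311.1, 237.5]), array([206.8, 196.8])] [280.8 236.8]
0.025 [array([311.2, 235. ]), array([206.6, 195.7])] [280.8 240.4]
0.03 [array([311.3, 232.6]), array([206.4, 194.6])] [280.9 244.4]
0.035 [array([311.4, 230.1]), array([206.1, 193.5])] [280.9 248.6]
```

The finger ends stand about 17 mm behind the reported TCP (side view tip at (312,238), stated TCP at (311,247)), perhaps with a few mm offset along tool x. That explains the miss. I'll open, go down 15 mm lower, and creep the last part watching the force.

>>> {"fn": "servo_tool", "kwargs": {"targets": [[[0.003,0,0.02],[0,0,0]],[[0.003,0,0.05],[0,0,0]],[[0.003,0,0.07],[0,0,0]],[[0.003,0,0.08],[0,0,0]],[[0.003,0,0.08],[0,0,0]],[[0.003,0,0.08],[0,0,0]],[[0.003,0,0.09],[0,0,0]],[[0.003,0,0.1],[0,0,0]],[[0.003,0,0.106],[0,0,0]],[[0.003,0,0.112],[0,0,0]],[[0.003,0,0.112],[0,0,0]],[[0.003,0,0.112],[0,0,0]]], "fingers": 1}}

```text
time: 11.6
eef_pos: [0.432, -0.2323, -0.0163]
eef_rot: [0.629, 0.778, -0.0, -0.0]
force: [-0.3, -0.9, -0.4]
finger_gap: 1.001
finger_force: 0.0
```

>>> {"fn": "servo_tool", "kwargs": {"targets": [[[0,0,0],[0,0,0]],[[0,0,0],[0,0,0]],[[0,0,0],[0,0,0]],[[0,0,0],[0,0,0]],[[0,0,0],[0,0,0]],[[0,0,0],[0,0,0]],[[0,0,0],[0,0,0]]], "fingers": -1}}

```text
time: 12.18
eef_pos: [0.4325, -0.2325, -0.0152]
eef_rot: [0.629, 0.778, 0.0, 0.0]
force: [-1.3, -0.2, 5.9]
finger_gap: 0.7
finger_force: 31.6
```

```bash
python3 go.py seal:0 Pseal:.08; python3 -c "
from h import *
snap('wrist','pics/g2.png',2.4,(150,80,410,300))"
```

```text
t 12.18 pos [ 0.4325 -0.2325 -0.0152] gap 0.7 grip 31.6 toolx deg 102.11420269982054 tilt 0.05794733719984099
seal [ 0.4344 -0.236   0.    ] tool delta [-0.0038  0.0011 -0.0152]
Pseal [0.5986 0.2785 0.08  ] tool delta [ 0.4647  0.2698 -0.0953]
```

View pics/g2.png

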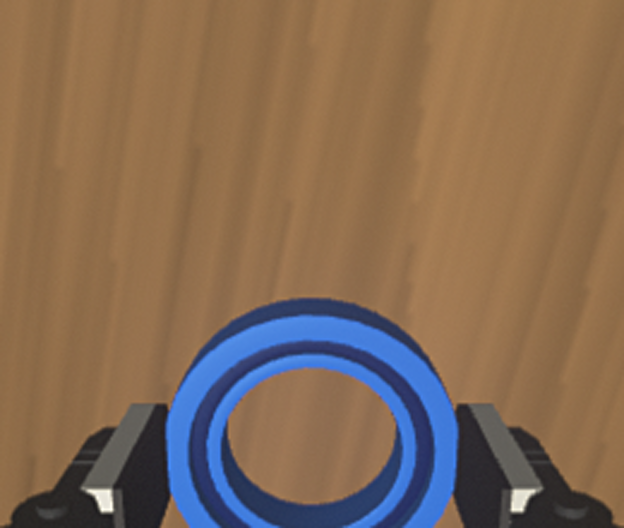

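The seal is held (gap 0.70, grip 32 N), with the pads centred on its widest point. So the fingers sit about 4 mm behind the TCP along tool x, which I'll carry through. Now to carry it to its place.

>>> {"fn": "servo_tool", "kwargs": {"targets": [[[0,0,-0.02],[0,0,0]],[[0,0,-0.05],[0,0,0]],[[0.015,0.009,-0.08],[0,0,0]],[[0.045,0.026,-0.09],[0,0,0]],[[0.08,0.046,-0.09],[0,0,0]],[[0.115,0.066,-0.09],[0,0,0]],[[0.15,0.086,-0.09],[0,0,0]],[[0.185,0.106,-0.09],[0,0,0]],[[0.22,0.127,-0.09],[0,0,0]],[[0.255,0.147,-0.09],[0,0,0]],[[0.29,0.167,-0.09],[0,0,0]],[[0.325,0.187,-0.09],[0,0,0]]]}}

```text
time: 13.23
eef_pos: [0.5469, 0.127, 0.074]
eef_rot: [0.628, 0.778, -0.0, -0.0]
force: [0.3, 0.1, 0.2]
finger_gap: 0.701
finger_force: 32.6
```

>>> {"fn": "servo_tool", "kwargs": {"targets": [[[0.035,0.02,0],[0,0,0]],[[0.07,0.04,0],[0,0,0]],[[0.105,0.06,0],[0,0,0]],[[0.13,0.075,0.02],[0,0,0]],[[0.1435,0.083,0.04],[0,0,0]],[[0.1435,0.083,0.06],[0,0,0]],[[0.1435,0.083,0.06],[0,0,0]],[[0.1435,0.083,0.06],[0,0,0]],[[0.1435,0.083,0.06],[0,0,0]]]}}

```text
time: 13.98
eef_pos: [0.5987, 0.281, 0.015]
eef_rot: [0.629, 0.777, 0.0, 0.001]
force: [1.7, 0.2, 0.6]
finger_gap: 0.699
finger_force: 32.7
```

```bash
python3 go.py Pseal:-.0145
```

```text
t 13.98 pos [0.5987 0.281  0.015 ] gap 0.699 grip 32.7 toolx deg 102.01124115019478 tilt 0.0899179791246261
Pseal [ 0.5986  0.2785 -0.0145] tool delta [-0.0024 -0.0007  0.0295]
```

>>> {"fn": "servo_tool", "kwargs": {"targets": [[[0.001,-0.001,0.01],[0,0,0]],[[0.001,-0.001,0.018],[0,0,0]],[[0.001,-0.001,0.024],[0,0,0]],[[0.001,-0.001,0.027],[0,0,0]],[[0.001,-0.001,0.029],[0,0,0]],[[0.001,-0.001,0.029],[0,0,0]],[[0.001,-0.001,0.029],[0,0,0]]]}}

```text
time: 14.57
eef_pos: [0.597, 0.2831, -0.0149]
eef_rot: [0.629, 0.778, 0.0, 0.0]
force: [0.7, -0.4, -0.3]
finger_gap: 0.7
finger_force: 32.7
```

>>> {"fn": "servo_tool", "kwargs": {"targets": [[[0,0,0],[0,0,0]],[[0,0,0],[0,0,0]],[[0,0,0],[0,0,0]],[[0,0,0],[0,0,0]],[[0,0,0],[0,0,0]],[[0,0,-0.03],[0,0,0]],[[0,0,-0.07],[0,0,0]],[[0,0,-0.1],[0,0,0]],[[0,0,-0.1],[0,0,0]],[[0,0,-0.1],[0,0,0]]], "fingers": 1}}

```text
time: 15.4
eef_pos: [0.5984, 0.2836, 0.0876]
eef_rot: [0.629, 0.778, 0.002, 0.001]
force: [0.6, -1.2, -0.8]
finger_gap: 0.999
finger_force: 0.0
```

```bash
python3 go.py inner:.04
```

```text
t 15.4 pos [0.5984 0.2836 0.0876] gap 0.999 grip 0.0 toolx deg 102.10957927486771 tilt 0.296148929327199
inner [ 0.5597 -0.0854  0.04  ] tool delta [-0.3527 -0.1154  0.0467]
```

>>> {"fn": "servo_tool", "kwargs": {"targets": [[[-0.035,-0.012,0],[0,0,0]],[[-0.07,-0.023,0],[0,0,0]],[[-0.105,-0.035,0],[0,0,0]],[[-0.14,-0.046,0],[0,0,0]],[[-0.175,-0.058,0],[0,0,0]],[[-0.21,-0.07,0],[0,0,0]],[[-0.245,-0.081,0],[0,0,0]],[[-0.28,-0.093,0],[0,0,0]],[[-0.315,-0.104,0.01],[0,0,0]],[[-0.349,-0.115,0.03],[0,0,0]],[[-0.349,-0.115,0.047],[0,0,0]],[[-0.349,-0.115,0.047],[0,0,0]]]}}

```text
time: 16.4
eef_pos: [0.5533, -0.085, 0.0342]
eef_rot: [0.631, 0.776, -0.003, -0.003]
force: [-0.6, 1.6, 0.8]
finger_gap: 0.997
finger_force: 0.0
```

>>> {"fn": "servo_tool", "kwargs": {"targets": [[[0,0,0],[0,0,0]],[[0,0,0],[0,0,0]],[[0,0,0],[0,0,0]]]}}

```text
time: 16.65
eef_pos: [0.5583, -0.0802, 0.0385]
eef_rot: [0.627, 0.779, 0.001, 0.0]
force: [0.7, 0.5, 0.3]
finger_gap: 1.0
finger_force: 0.0
```

```bash
python3 go.py inner:-.012
```

```text
t 16.65 pos [ 0.5583 -0.0802  0.0385] gap 1.0 grip 0.0 toolx deg 102.29925680605035 tilt 0.08068469136773973
inner [ 0.5597 -0.0854 -0.012 ] tool delta [-0.0054  0.0001  0.0505]
```

>>> {"fn": "servo_tool", "kwargs": {"targets": [[[-0.001,0,0.015],[0,0,0]],[[-0.001,0,0.03],[0,0,0]],[[-0.001,0,0.042],[0,0,0]],[[-0.001,0,0.05],[0,0,0]],[[-0.001,0,0.05],[0,0,0]],[[-0.001,0,0.05],[0,0,0]],[[-0.001,0,0.05],[0,0,0]]]}}

```text
time: 17.23
eef_pos: [0.5583, -0.0832, -0.0114]
eef_rot: [0.628, 0.778, 0.0, 0.001]
force: [0.1, 1.0, 0.5]
finger_gap: 1.001
finger_force: 0.0
```

>>> {"fn": "servo_tool", "kwargs": {"targets": [[[0,0,0],[0,0,0]],[[0,0,0],[0,0,0]],[[0,0,0],[0,0,0]],[[0,0,0],[0,0,0]],[[0,0,0],[0,0,0]],[[0,0,0],[0,0,0]],[[0,0,0],[0,0,0]]], "fingers": -1}}

```text
time: 17.82
eef_pos: [0.5584, -0.0833, -0.0108]
eef_rot: [0.629, 0.778, 0.001, 0.001]
force: [-0.9, 0.6, 4.8]
finger_gap: 0.665
finger_force: 30.8
```

```bash
python3 go.py inner:-.012 Pinner:-.012
```

```text
t 17.82 pos [ 0.5584 -0.0833 -0.0108] gap 0.665 grip 30.8 toolx deg 102.11518800702981 tilt 0.09702604627231141
inner [ 0.5597 -0.0854 -0.012 ] tool delta [-0.0024  0.0008  0.0012]
Pinner [ 0.6145  0.2047 -0.012 ] tool delta [0.2698 0.1152 0.0013]
```

>>> {"fn": "servo_tool", "kwargs": {"targets": [[[0,0,-0.015],[0,0,0]],[[0,0,-0.04],[0,0,0]],[[0.01,0.004,-0.06],[0,0,0]],[[0.04,0.017,-0.07],[0,0,0]],[[0.08,0.034,-0.07],[0,0,0]],[[0.115,0.049,-0.07],[0,0,0]],[[0.15,0.064,-0.07],[0,0,0]],[[0.185,0.079,-0.07],[0,0,0]],[[0.22,0.093,-0.07],[0,0,0]],[[0.25,0.106,-0.07],[0,0,0]],[[0.265,0.112,-0.06],[0,0,0]],[[0.272,0.115,-0.04],[0,0,0]]]}}

```text
time: 18.82
eef_pos: [0.6147, 0.2129, 0.0294]
eef_rot: [0.626, 0.78, 0.003, 0.001]
force: [0.3, 0.3, -1.1]
finger_gap: 0.662
finger_force: 32.4
```

>>> {"fn": "servo_tool", "kwargs": {"targets": [[[0,0,0.01],[0,0,0]],[[0,0,0.01],[0,0,0]],[[0,0,0.01],[0,0,0]],[[0,0,0.01],[0,0,0]],[[0,0,0.01],[0,0,0]]]}}

```text
time: 19.23
eef_pos: [0.6141, 0.205, 0.0192]
eef_rot: [0.63, 0.777, 0.0, 0.001]
force: [0.3, 0.7, -0.9]
finger_gap: 0.664
finger_force: 32.4
```

```bash
python3 go.py Pinner:-.0105; python3 -c "
from h import *
snap('wrist','pics/g3.png',1.4)"
```

```text
t 19.23 pos [0.6141 0.205  0.0192] gap 0.664 grip 32.4 toolx deg 101.96183931418153 tilt 0.10769968792015311
Pinner [ 0.6145  0.2047 -0.0105] tool delta [-0.0004  0.0002  0.0297]
```

View pics/g3.png

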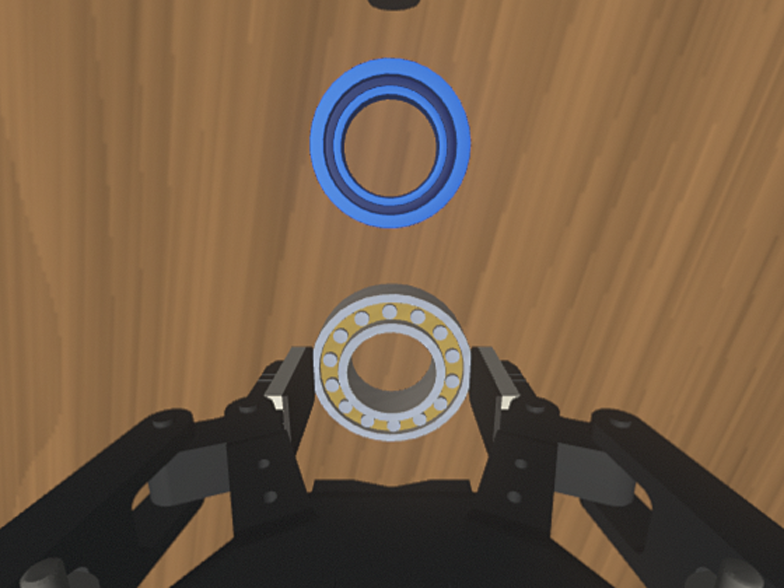

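The bearing is held flat at (280,262) px. The seal lies at (279,102), in line with the tip, which just shows at the top (282,3). Setting the bearing down.

>>> {"fn": "servo_tool", "kwargs": {"targets": [[[0.002,0,0.01],[0,0,0]],[[0.002,0,0.018],[0,0,0]],[[0.002,0,0.023],[0,0,0]],[[0.002,0,0.026],[0,0,0]],[[0.002,0,0.028],[0,0,0]],[[0.002,0,0.0295],[0,0,0]],[[0.002,0,0.03],[0,0,0]],[[0.002,0,0.03],[0,0,0]],[[0.002,0,0.03],[0,0,0]]]}}

```text
time: 20.03
eef_pos: [0.6118, 0.2088, -0.0107]
eef_rot: [0.629, 0.778, -0.0, -0.001]
force: [-4.6, -0.5, 7.2]
finger_gap: 0.659
finger_force: 33.3
```

>>> {"fn": "servo_tool", "kwargs": {"targets": [[[0,0,0],[0,0,0]],[[0,0,0],[0,0,0]],[[0,0,0],[0,0,0]],[[0,0,0],[0,0,0]],[[0,0,0],[0,0,0]],[[0,0,-0.03],[0,0,0]],[[0,0,-0.07],[0,0,0]],[[0,0,-0.1],[0,0,0]],[[0,0,-0.1],[0,0,0]],[[0,0,-0.1],[0,0,0]]], "fingers": 1}}

```text
time: 20.87
eef_pos: [0.6144, 0.209, 0.0904]
eef_rot: [0.629, 0.778, 0.002, 0.001]
force: [-0.6, 0.0, 0.1]
finger_gap: 1.003
finger_force: 0.0
```

```bash
python3 go.py outer:.04
```

```text
t 20.87 pos [0.6144 0.209  0.0904] gap 1.003 grip 0.0 toolx deg 102.10833824459606 tilt 0.2900027273442104
outer [ 0.6461 -0.2433  0.04  ] tool delta [-0.449  -0.0641  0.0499]
```

>>> {"fn": "servo_tool", "kwargs": {"targets": [[[-0.04,-0.006,0],[0,0,0]],[[-0.08,-0.012,0],[0,0,0]],[[-0.12,-0.018,0],[0,0,0]],[[-0.16,-0.023,0],[0,0,0]],[[-0.2,-0.029,0],[0,0,0]],[[-0.24,-0.035,0],[0,0,0]],[[-0.28,-0.041,0],[0,0,0]],[[-0.32,-0.046,0],[0,0,0]],[[-0.36,-0.052,0],[0,0,0]],[[-0.4,-0.058,0],[0,0,0]],[[-0.43,-0.062,0.01],[0,0,0]],[[-0.445,-0.064,0.03],[0,0,0]]]}}

```text
time: 21.87
eef_pos: [0.6429, -0.248, 0.0589]
eef_rot: [0.631, 0.776, -0.002, 0.003]
force: [0.1, -0.1, 0.7]
finger_gap: 1.0
finger_force: 0.0
```

>>> {"fn": "servo_tool", "kwargs": {"targets": [[[0,0,0.02],[0,0,0]],[[0,0,0.02],[0,0,0]],[[0,0,0.02],[0,0,0]],[[0,0,0.02],[0,0,0]],[[0,0,0.02],[0,0,0]]]}}

```text
time: 22.28
eef_pos: [0.6446, -0.2386, 0.0391]
eef_rot: [0.628, 0.778, 0.001, 0.001]
force: [0.4, -0.0, 0.2]
finger_gap: 0.996
finger_force: 0.0
```

```bash
python3 go.py outer:-.008
```

```text
t 22.28 pos [ 0.6446 -0.2386  0.0391] gap 0.996 grip 0.0 toolx deg 102.22415689324787 tilt 0.10752401059731835
outer [ 0.6461 -0.2433 -0.008 ] tool delta [-0.0049  0.0004  0.0471]
```

>>> {"fn": "servo_tool", "kwargs": {"targets": [[[-0.001,0,0.015],[0,0,0]],[[-0.001,0,0.03],[0,0,0]],[[-0.001,0,0.04],[0,0,0]],[[-0.001,0,0.047],[0,0,0]],[[-0.001,0,0.047],[0,0,0]],[[-0.001,0,0.047],[0,0,0]],[[-0.001,0,0.047],[0,0,0]]]}}

```text
time: 22.87
eef_pos: [0.6442, -0.241, -0.0084]
eef_rot: [0.629, 0.778, 0.0, 0.001]
force: [0.2, 0.2, 0.3]
finger_gap: 0.999
finger_force: 0.0
```

>>> {"fn": "servo_tool", "kwargs": {"targets": [[[0,0,0],[0,0,0]],[[0,0,0],[0,0,0]],[[0,0,0],[0,0,0]],[[0,0,0],[0,0,0]],[[0,0,0],[0,0,0]],[[0,0,0],[0,0,0]],[[0,0,0],[0,0,0]],[[0,0,0],[0,0,0]]], "fingers": -1}}

```text
time: 23.53
eef_pos: [0.6442, -0.2408, -0.008]
eef_rot: [0.629, 0.778, 0.0, 0.001]
force: [-1.0, 0.5, 5.3]
finger_gap: 0.493
finger_force: 30.0
```

```bash
python3 go.py outer:-.008 Pouter:-.008
```

```text
t 23.53 pos [ 0.6442 -0.2408 -0.008 ] gap 0.493 grip 30.0 toolx deg 102.117674577319 tilt 0.07587860437895576
outer [ 0.6461 -0.2433 -0.008 ] tool delta [-0.0028  0.0013  0.    ]
Pouter [ 0.6285  0.1392 -0.008 ] tool delta [ 3.748e-01  6.440e-02 -1.000e-04]
```

>>> {"fn": "servo_tool", "kwargs": {"targets": [[[0,0,-0.015],[0,0,0]],[[0,0,-0.04],[0,0,0]],[[0.02,0.003,-0.07],[0,0,0]],[[0.06,0.01,-0.07],[0,0,0]],[[0.1,0.017,-0.07],[0,0,0]],[[0.14,0.024,-0.07],[0,0,0]],[[0.18,0.031,-0.07],[0,0,0]],[[0.22,0.038,-0.07],[0,0,0]],[[0.26,0.044,-0.07],[0,0,0]],[[0.3,0.051,-0.07],[0,0,0]],[[0.34,0.058,-0.07],[0,0,0]],[[0.37,0.064,-0.07],[0,0,0]]]}}

```text
time: 24.53
eef_pos: [0.6274, 0.1399, 0.061]
eef_rot: [0.627, 0.779, 0.001, -0.001]
force: [0.6, -0.1, -1.1]
finger_gap: 0.486
finger_force: 30.6
```

>>> {"fn": "servo_tool", "kwargs": {"targets": [[[0.007,0,0.02],[0,0,0]],[[0.007,0,0.04],[0,0,0]],[[0.007,0,0.04],[0,0,0]],[[0.007,0,0.04],[0,0,0]],[[0.007,0,0.04],[0,0,0]],[[0.007,0,0.04],[0,0,0]]]}}

```text
time: 25.03
eef_pos: [0.6284, 0.1401, 0.0226]
eef_rot: [0.629, 0.777, 0.001, 0.001]
force: [0.8, 0.5, -0.5]
finger_gap: 0.491
finger_force: 30.8
```

```bash
python3 go.py Pouter:-.008
```

```text
t 25.03 pos [0.6284 0.1401 0.0226] gap 0.491 grip 30.8 toolx deg 102.0070151240137 tilt 0.15352484937146185
Pouter [ 0.6285  0.1392 -0.008 ] tool delta [-0.0009 -0.0002  0.0306]
```

Offset to keep: +2.8 mm in tool x, so x +2 mm and down 30.5 mm.

>>> {"fn": "servo_tool", "kwargs": {"targets": [[[0.002,0,0.01],[0,0,0]],[[0.002,0,0.018],[0,0,0]],[[0.002,0,0.024],[0,0,0]],[[0.002,0,0.027],[0,0,0]],[[0.002,0,0.029],[0,0,0]],[[0.002,0,0.0305],[0,0,0]],[[0.002,0,0.0305],[0,0,0]],[[0.002,0,0.0305],[0,0,0]]]}}

```text
time: 25.7
eef_pos: [0.6258, 0.1433, -0.008]
eef_rot: [0.629, 0.778, -0.0, -0.001]
force: [-4.7, 0.7, 9.4]
finger_gap: 0.487
finger_force: 33.0
```

>>> {"fn": "servo_tool", "kwargs": {"targets": [[[0,0,0],[0,0,0]],[[0,0,0],[0,0,0]],[[0,0,0],[0,0,0]],[[0,0,0],[0,0,0]],[[0,0,0],[0,0,0]],[[0,0,-0.03],[0,0,0]],[[0,0,-0.07],[0,0,0]],[[0,0,-0.1],[0,0,0]],[[0,0,-0.1],[0,0,0]],[[0,0,-0.1],[0,0,0]]], "fingers": 1}}

```text
time: 26.53
eef_pos: [0.6284, 0.1434, 0.0928]
eef_rot: [0.629, 0.778, 0.002, 0.002]
force: [-0.6, -0.6, -1.0]
finger_gap: 0.997
finger_force: 0.0
```

```bash
python3 go.py cap:.04
```

```text
t 26.53 pos [0.6284 0.1434 0.0928] gap 0.997 grip 0.0 toolx deg 102.11249047008535 tilt 0.2801456130438033
cap [ 0.443 -0.107  0.04 ] tool delta [-0.2059 -0.2341  0.0517]
```

>>> {"fn": "servo_tool", "kwargs": {"targets": [[[-0.022,-0.026,0],[0,0,0]],[[-0.045,-0.052,0],[0,0,0]],[[-0.067,-0.078,0],[0,0,0]],[[-0.09,-0.104,0],[0,0,0]],[[-0.112,-0.13,0],[0,0,0]],[[-0.135,-0.156,0],[0,0,0]],[[-0.157,-0.182,0],[0,0,0]],[[-0.18,-0.208,0],[0,0,0]],[[-0.202,-0.234,0.02],[0,0,0]],[[-0.202,-0.234,0.05],[0,0,0]],[[-0.202,-0.234,0.05],[0,0,0]],[[-0.202,-0.234,0.05],[0,0,0]]]}}

```text
time: 27.53
eef_pos: [0.4388, -0.1026, 0.0391]
eef_rot: [0.629, 0.778, -0.001, -0.002]
force: [0.7, 0.2, 0.2]
finger_gap: 0.997
finger_force: 0.0
```

>>> {"fn": "servo_tool", "kwargs": {"targets": [[[0,0,0],[0,0,0]],[[0,0,0],[0,0,0]],[[0,0,0],[0,0,0]]]}}

```text
time: 27.78
eef_pos: [0.4417, -0.1024, 0.0414]
eef_rot: [0.628, 0.779, 0.001, 0.001]
force: [-0.4, -0.5, 0.0]
finger_gap: 1.0
finger_force: 0.0
```

```bash
python3 go.py cap:-.01
```

```text
t 27.78 pos [ 0.4417 -0.1024  0.0414] gap 1.0 grip 0.0 toolx deg 102.25307396335589 tilt 0.1266541343040907
cap [ 0.443 -0.107 -0.01 ] tool delta [-0.0048  0.0002  0.0514]
```

>>> {"fn": "servo_tool", "kwargs": {"targets": [[[-0.001,0,0.015],[0,0,0]],[[-0.001,0,0.03],[0,0,0]],[[-0.001,0,0.042],[0,0,0]],[[-0.001,0,0.051],[0,0,0]],[[-0.001,0,0.051],[0,0,0]],[[-0.001,0,0.051],[0,0,0]],[[-0.001,0,0.051],[0,0,0]]]}}

```text
time: 28.37
eef_pos: [0.4411, -0.1042, -0.0099]
eef_rot: [0.628, 0.778, 0.0, 0.001]
force: [-0.4, 0.3, -0.0]
finger_gap: 0.997
finger_force: 0.0
```

>>> {"fn": "servo_tool", "kwargs": {"targets": [[[0,0,0],[0,0,0]],[[0,0,0],[0,0,0]],[[0,0,0],[0,0,0]],[[0,0,0],[0,0,0]],[[0,0,0],[0,0,0]],[[0,0,0],[0,0,0]],[[0,0,0],[0,0,0]],[[0,0,0],[0,0,0]]], "fingers": -1, "squeeze": 25}}

```text
time: 29.03
eef_pos: [0.4409, -0.1043, -0.0096]
eef_rot: [0.629, 0.778, 0.0, 0.0]
force: [-0.4, -0.0, 6.2]
finger_gap: 0.576
finger_force: 24.7
```

```bash
python3 go.py cap:-.01 Pcap:-.01
```

```text
t 29.03 pos [ 0.4409 -0.1043 -0.0096] gap 0.576 grip 24.7 toolx deg 102.08232341129626 tilt 0.07702542931414413
cap [ 0.443 -0.107 -0.01 ] tool delta [-0.0031  0.0014  0.0004]
Pcap [ 0.642   0.0761 -0.01  ] tool delta [0.1343 0.2344 0.0007]
```

>>> {"fn": "servo_tool", "kwargs": {"targets": [[[0,0,-0.015],[0,0,0]],[[0,0,-0.04],[0,0,0]],[[0.012,0.02,-0.07],[0,0,0]],[[0.03,0.05,-0.07],[0,0,0]],[[0.05,0.085,-0.07],[0,0,0]],[[0.07,0.12,-0.07],[0,0,0]],[[0.09,0.155,-0.07],[0,0,0]],[[0.11,0.19,-0.07],[0,0,0]],[[0.13,0.22,-0.07],[0,0,0]],[[0.137,0.234,-0.05],[0,0,0]],[[0.137,0.234,-0.03],[0,0,0]],[[0.137,0.234,-0.03],[0,0,0]]]}}

```text
time: 30.03
eef_pos: [0.6374, 0.0809, 0.0151]
eef_rot: [0.627, 0.779, -0.003, -0.003]
force: [-1.3, -0.1, -1.4]
finger_gap: 0.569
finger_force: 26.2
```

>>> {"fn": "servo_tool", "kwargs": {"targets": [[[0,0,0],[0,0,0]],[[0,0,0],[0,0,0]],[[0,0,0],[0,0,0]]]}}

```text
time: 30.28
eef_pos: [0.6411, 0.0775, 0.0211]
eef_rot: [0.629, 0.777, 0.0, 0.001]
force: [0.4, -0.3, 0.1]
finger_gap: 0.577
finger_force: 26.2
```

```bash
python3 go.py Pcap:-.0096
```

```text
t 30.28 pos [0.6411 0.0775 0.0211] gap 0.577 grip 26.2 toolx deg 102.01007453246262 tilt 0.11593023474914031
Pcap [ 0.642   0.0761 -0.0096] tool delta [-0.0015  0.0005  0.0307]
```

>>> {"fn": "servo_tool", "kwargs": {"targets": [[[0.0015,0,0.01],[0,0,0]],[[0.0015,0,0.018],[0,0,0]],[[0.0015,0,0.024],[0,0,0]],[[0.0015,0,0.027],[0,0,0]],[[0.0015,0,0.029],[0,0,0]],[[0.0015,0,0.0305],[0,0,0]],[[0.0015,0,0.0305],[0,0,0]],[[0.0015,0,0.0305],[0,0,0]]]}}

```text
time: 30.95
eef_pos: [0.6392, 0.0804, -0.0095]
eef_rot: [0.629, 0.778, -0.0, -0.001]
force: [-4.7, 0.6, 10.0]
finger_gap: 0.576
finger_force: 27.4
```

>>> {"fn": "servo_tool", "kwargs": {"targets": [[[0,0,0],[0,0,0]],[[0,0,0],[0,0,0]],[[0,0,0],[0,0,0]],[[0,0,0],[0,0,0]],[[0,0,0],[0,0,0]],[[0,0,-0.03],[0,0,0]],[[0,0,-0.07],[0,0,0]],[[-0.03,0,-0.11],[0,0,0]],[[-0.06,0,-0.15],[0,0,0]],[[-0.08,0,-0.18],[0,0,0]],[[-0.08,0,-0.2],[0,0,0]],[[-0.08,0,-0.2],[0,0,0]]], "fingers": 1}}

```text
time: 31.95
eef_pos: [0.6613, -0.0038, 0.1969]
eef_rot: [0.631, 0.776, 0.003, 0.007]
force: [1.3, -0.9, 0.5]
finger_gap: 0.998
finger_force: 0.0
```

>>> {"fn": "servo_tool", "kwargs": {"targets": [[[0,0,0],[0,0,0]],[[0,0,0],[0,0,0]],[[0,0,0],[0,0,0]]]}}

```text
time: 32.2
eef_pos: [0.6559, 0.0036, 0.187]
eef_rot: [0.628, 0.778, -0.001, -0.002]
force: [-0.2, 0.5, -0.2]
finger_gap: 0.998
finger_force: 0.0
```

```bash
cat > row.py <<'E'
from fit import *
import sys
P=camera_params("wrist");im=snap("wrist",sys.argv[1],1.4)
hsv=cv2.cvtColor(im,cv2.COLOR_RGB2HSV).astype(int);H,S,V=hsv[...,0],hsv[...,1],hsv[...,2]
d=np.array([.2095,-.9778]);n=np.array([.9778,.2095]);tip=np.array([.589,.3235])
st=(S<95)&(V>60)
T=dict(seal=((H>100)&(H<130)&(S>100),.046,.031,.014),inner=(st,.1215,.0295,.017),outer=(st,.1885,.0225,.0155),cap=((H>22)&(H<35)&(S>140)&(V>60),.253,.027,.016))
for k,(m,s,r,h) in T.items():
    c0=tip+d*s;u=proj("wrist",[*c0,h/2],P);w=int(np.linalg.norm(proj("wrist",[*(c0+d*(r+.009)),h/2],P)-u))
    a,b=int(u[0]),int(u[1]);B=np.zeros(m.shape,bool);B[max(b-w,0):b+w,max(a-w,0):a+w]=1
    cs,_=cv2.findContours((m&B).astype(np.uint8),cv2.RETR_EXTERNAL,cv2.CHAIN_APPROX_NONE)
    c=cv2.convexHull(max(cs,key=cv2.contourArea));M=np.zeros(m.shape,np.uint8);cv2.drawContours(M,[c],-1,1,-1)
    low=r if k!="cap" else .024
    f=lambda q:small(hullmask(circ(q,low,0)+circ(q,r,h),P,m.shape))
    q,c,N=fitmask(f,c0,M.astype(np.float32),[.005,.005]);e=q-tip
    print(k,np.round(q,4),"along",round(e@d*1000,1),"want",s*1000,"side",round(e@n*1000,1),c,N)
E
python3 row.py pics/row1.png;python3 go.py nut:.05
```

```text
t 32.25 pos [0.6559 0.0035 0.1869] gap 1.001 grip 0.0 toolx deg 102.20019023997342 tilt 0.2272028121833561
nut [ 0.5513 -0.2155  0.05  ] tool delta [-0.1922 -0.1481  0.1372]Traceback (most recent call last):
  File "row.py", line 12, in <module>
    c=cv2.convexHull(max(cs,key=cv2.contourArea));M=np.zeros(m.shape,np.uint8);cv2.drawContours(M,[c],-1,1,-1)
                     ~~~^^^^^^^^^^^^^^^^^^^^^^^^
ValueError: max() iterable argument is empty
```

View pics/row1.png

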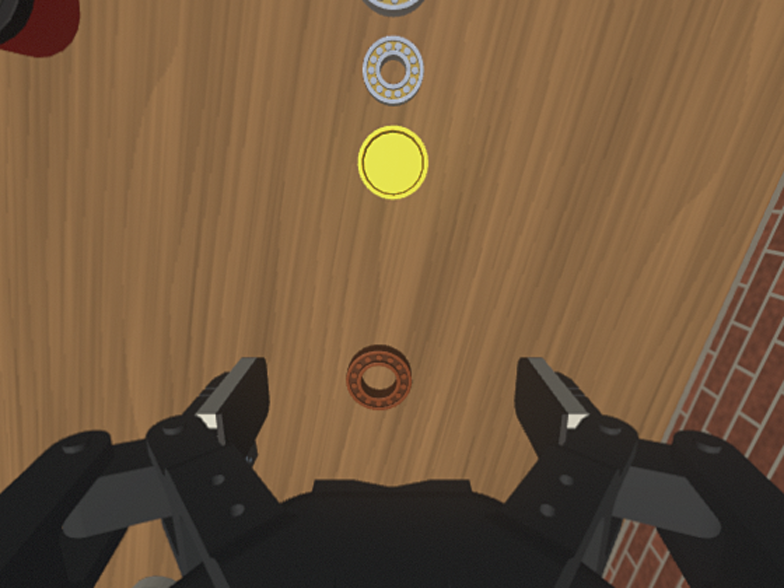

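The cap (280,115), small bearing (280,50) and large bearing are in a line; the rusty bearing is undisturbed at (270,270). Next, a higher view of the whole row to measure it.

>>> {"fn": "servo_tool", "kwargs": {"targets": [[[0.035,0,-0.02],[0,0,0]],[[0.07,0,-0.04],[0,0,0]],[[0.1,0,-0.06],[0,0,0]],[[0.14,0,-0.08],[0,0,0]],[[0.17,0,-0.1],[0,0,0]],[[0.2,0,-0.1],[0,0,0]],[[0.2,0,-0.1],[0,0,0]],[[0.2,0,-0.1],[0,0,0]],[[0.2,0,-0.1],[0,0,0]],[[0.2,0,-0.1],[0,0,0]]]}}

```text
time: 33.08
eef_pos: [0.615, 0.1954, 0.2879]
eef_rot: [0.63, 0.777, -0.001, 0.0]
force: [1.0, 0.4, -0.3]
finger_gap: 0.999
finger_force: 0.0
```

```bash
cat >> row.py <<'E'
m=((S<95)).astype(np.uint8)
# tip corners: outline of steel near tip, fit cylinder end
u=proj("wrist",[*(tip-d*.03),.02],P)
o0=lambda q:[*q]
def ax(q):
    c,s=np.cos(q[2]),np.sin(q[2]);e=np.array([c,s,0]);nn=np.array([-s,c,0]);o=np.array([q[0],q[1],0])
    cy=lambda a,r:[o+e*a+nn*r*np.cos(t)+np.array([0,0,.02+r*np.sin(t)]) for t in np.linspace(0,6.28,32)]
    return small(hullmask(cy(-.12,.017)+cy(-.02,.0086),P,m.shape)|hullmask(cy(-.022,.0095)+cy(0,.0095),P,m.shape))
ys,xs=np.mgrid[:420,:560]
lim=proj("wrist",[*(tip-d*.10),.02],P)[1];B=(abs(xs-u[0])<45)&(ys>max(lim,0))&(ys<proj("wrist",[*(tip+d*.006),.02],P)[1])
q,c,N=fitmask(lambda q:ax(q)*B,[*tip,-1.3597],(m*B).astype(np.float32),[.004,.004,.03]);e=q[:2]-tip
print("tip",np.round(q,4),"along",round(e@d*1000,1),"side",round(e@n*1000,1),c,N)
E
python3 row.py pics/row2.png; python3 go.py nut:.08
```

```text
seal [0.5973 0.2795] along 44.8 want 46.0 side -1.1 40.75 1616.0
inner [0.6123 0.2061] along 119.7 want 121.5 side -1.8 48.3125 1372.0
outer [0.626 0.14 ] along 187.2 want 188.5 side -2.3 24.75 742.0
cap [0.6399 0.076 ] along 252.7 want 253.0 side -2.1 40.9375 900.0
tip [ 0.5891  0.3255 -1.3562] along -1.9 side 0.5 49.3125 1265.0
t 33.13 pos [0.6152 0.1953 0.2882] gap 1.001 grip 0.0 toolx deg 101.92045941738621 tilt 0.13094231238144352
nut [ 0.5513 -0.2155  0.08  ] tool delta [-0.3884 -0.147   0.209 ]
```

The row measures well: gaps are about 15.7, 14.4, 15.5 and 16 mm, sideways within 2.5 mm. For the nut I need the finger-end height at a 30 mm opening, so I'll touch the clear bench gently with that opening.

>>> {"fn": "servo_tool", "kwargs": {"targets": [[[-0.03,-0.012,0.02],[0,0,0]],[[-0.06,-0.023,0.045],[0,0,0]],[[-0.09,-0.035,0.07],[0,0,0]],[[-0.12,-0.046,0.1],[0,0,0]],[[-0.15,-0.058,0.13],[0,0,0]],[[-0.18,-0.069,0.16],[0,0,0]],[[-0.21,-0.081,0.19],[0,0,0]],[[-0.241,-0.092,0.22],[0,0,0]],[[-0.241,-0.092,0.25],[0,0,0]],[[-0.241,-0.092,0.27],[0,0,0]],[[-0.241,-0.092,0.28],[0,0,0]],[[-0.241,-0.092,0.285],[0,0,0]]], "fingers": -0.39}}

```text
time: 34.13
eef_pos: [0.5746, -0.0582, 0.0024]
eef_rot: [0.629, 0.777, -0.001, -0.001]
force: [-0.2, 0.7, -0.2]
finger_gap: 0.304
finger_force: 0.0
```

>>> {"fn": "servo_tool", "kwargs": {"targets": [[[0,0,0],[0,0,0]],[[0,0,0],[0,0,0]],[[0,0,0.002],[0,0,0]],[[0,0,0.004],[0,0,0]],[[0,0,0.004],[0,0,0]]]}}

```text
time: 34.55
eef_pos: [0.5762, -0.0569, 0.0007]
eef_rot: [0.628, 0.778, 0.0, 0.001]
force: [-0.5, 1.3, 0.0]
finger_gap: 0.304
finger_force: 0.0
```

>>> {"fn": "servo_tool", "kwargs": {"targets": [[[0,0,0.001],[0,0,0]],[[0,0,0.002],[0,0,0]],[[0,0,0.002],[0,0,0]]]}}

```text
time: 34.8
eef_pos: [0.5756, -0.0572, -0.002]
eef_rot: [0.628, 0.778, -0.0, -0.0]
force: [-0.4, -1.0, 0.2]
finger_gap: 0.302
finger_force: 0.0
```

>>> {"fn": "servo_tool", "kwargs": {"targets": [[[0,0,0.001],[0,0,0]],[[0,0,0.002],[0,0,0]],[[0,0,0.002],[0,0,0]]]}}

```text
time: 35.05
eef_pos: [0.5755, -0.0573, -0.0042]
eef_rot: [0.629, 0.778, -0.0, -0.0]
force: [0.3, 0.0, -0.1]
finger_gap: 0.3
finger_force: 0.0
```

>>> {"fn": "servo_tool", "kwargs": {"targets": [[[0,0,0.001],[0,0,0]],[[0,0,0.002],[0,0,0]],[[0,0,0.003],[0,0,0]],[[0,0,0.003],[0,0,0]]]}}

```text
time: 35.38
eef_pos: [0.5755, -0.0573, -0.0072]
eef_rot: [0.629, 0.778, -0.0, -0.0]
force: [0.8, -0.5, 0.6]
finger_gap: 0.305
finger_force: 0.0
```

>>> {"fn": "servo_tool", "kwargs": {"targets": [[[0,0,0.001],[0,0,0]],[[0,0,0.002],[0,0,0]],[[0,0,0.002],[0,0,0]]]}}

```text
time: 35.63
eef_pos: [0.5756, -0.0573, -0.0092]
eef_rot: [0.629, 0.778, -0.0, -0.0]
force: [-0.3, -0.6, 0.2]
finger_gap: 0.305
finger_force: 0.0
```

>>> {"fn": "servo_tool", "kwargs": {"targets": [[[0,0,0.001],[0,0,0]],[[0,0,0.002],[0,0,0]],[[0,0,0.002],[0,0,0]]]}}

```text
time: 35.88
eef_pos: [0.5756, -0.0573, -0.0112]
eef_rot: [0.629, 0.778, -0.0, -0.0]
force: [-0.4, -0.2, -0.2]
finger_gap: 0.307
finger_force: 0.0
```

>>> {"fn": "servo_tool", "kwargs": {"targets": [[[0,0,0.001],[0,0,0]],[[0,0,0.002],[0,0,0]],[[0,0,0.002],[0,0,0]]]}}

```text
time: 36.13
eef_pos: [0.5756, -0.0573, -0.0132]
eef_rot: [0.629, 0.778, -0.0, -0.0]
force: [-0.2, 0.0, -0.1]
finger_gap: 0.309
finger_force: 0.0
```

>>> {"fn": "servo_tool", "kwargs": {"targets": [[[0,0,0.001],[0,0,0]],[[0,0,0.0015],[0,0,0]],[[0,0,0.0015],[0,0,0]]]}}

```text
time: 36.38
eef_pos: [0.5756, -0.0573, -0.0146]
eef_rot: [0.629, 0.778, -0.0, -0.0]
force: [-0.6, -0.1, 0.6]
finger_gap: 0.302
finger_force: 0.0
```

>>> {"fn": "servo_tool", "kwargs": {"targets": [[[0,0,0.001],[0,0,0]],[[0,0,0.0015],[0,0,0]],[[0,0,0.0015],[0,0,0]]]}}

```text
time: 36.63
eef_pos: [0.5756, -0.0573, -0.0161]
eef_rot: [0.629, 0.778, -0.0, -0.0]
force: [-1.1, -0.0, -0.5]
finger_gap: 0.303
finger_force: 0.0
```

>>> {"fn": "servo_tool", "kwargs": {"targets": [[[0,0,0.001],[0,0,0]],[[0,0,0.0015],[0,0,0]],[[0,0,0.0015],[0,0,0]]]}}

```text
time: 36.88
eef_pos: [0.5756, -0.0573, -0.0176]
eef_rot: [0.629, 0.778, -0.0, -0.0]
force: [-0.7, -0.3, 0.8]
finger_gap: 0.303
finger_force: 0.0
```

>>> {"fn": "servo_tool", "kwargs": {"targets": [[[0,0,0.001],[0,0,0]],[[0,0,0.0015],[0,0,0]],[[0,0,0.0015],[0,0,0]]]}}

```text
time: 37.13
eef_pos: [0.5756, -0.0573, -0.0191]
eef_rot: [0.629, 0.778, -0.0, -0.0]
force: [-0.9, -0.3, -0.4]
finger_gap: 0.3
finger_force: 0.0
```

>>> {"fn": "servo_tool", "kwargs": {"targets": [[[0,0,0.001],[0,0,0]],[[0,0,0.001],[0,0,0]]]}}

```text
time: 37.3
eef_pos: [0.5756, -0.0573, -0.0201]
eef_rot: [0.629, 0.778, -0.0, -0.0]
force: [1.1, 0.4, 0.4]
finger_gap: 0.305
finger_force: 0.0
```

>>> {"fn": "servo_tool", "kwargs": {"targets": [[[0,0,0.001],[0,0,0]],[[0,0,0.001],[0,0,0]]]}}

```text
time: 37.47
eef_pos: [0.5757, -0.0573, -0.0203]
eef_rot: [0.629, 0.778, 0.0, -0.0]
force: [-0.9, 0.8, 4.5]
finger_gap: 0.305
finger_force: 2.3
```

>>> {"fn": "servo_tool", "kwargs": {"targets": [[[0,0,0.001],[0,0,0]],[[0,0,0.001],[0,0,0]]]}}

```text
time: 37.63
eef_pos: [0.5758, -0.0573, -0.0203]
eef_rot: [0.629, 0.778, 0.0, -0.0]
force: [-3.1, 0.8, 10.0]
finger_gap: 0.306
finger_force: 5.4
```

>>> {"fn": "servo_tool", "kwargs": {"targets": [[[0,0,0.001],[0,0,0]],[[0,0,0.001],[0,0,0]]]}}

```text
time: 37.8
eef_pos: [0.5758, -0.0573, -0.0204]
eef_rot: [0.629, 0.778, 0.001, -0.0]
force: [-4.6, 1.1, 17.4]
finger_gap: 0.305
finger_force: 8.5
```

Contact comes at a reported z of −0.0203, so the finger ends are 20 mm behind the TCP at 30 mm opening. Holding the nut's top 8 mm needs TCP z ≈ −0.0045. Lifting and going to the nut.

>>> {"fn": "servo_tool", "kwargs": {"targets": [[[0,0,-0.02],[0,0,0]],[[0,0,-0.05],[0,0,0]],[[0,0,-0.08],[0,0,0]],[[0,0,-0.09],[0,0,0]],[[0,0,-0.09],[0,0,0]],[[0,0,-0.09],[0,0,0]]], "fingers": 1}}

```text
time: 38.3
eef_pos: [0.5755, -0.057, 0.0669]
eef_rot: [0.628, 0.778, 0.0, -0.0]
force: [-0.6, 0.1, 1.0]
finger_gap: 1.002
finger_force: 0.0
```

```bash
python3 go.py nut:.045; python3 look.py 5 | grep nut; python3 - <<'E'
import subprocess
E
python3 fk2.py d5.pkl /tmp/x5.png 2>&1 | grep nut
```

```text
t 38.3 pos [ 0.5755 -0.057   0.0669] gap 1.002 grip 0.0 toolx deg 102.12871883483913 tilt 0.019116822161144294
nut [ 0.5513 -0.2155  0.045 ] tool delta [-0.1499 -0.057   0.0218]
castle_nut 0.51 [224. 365.] [ 0.5555 -0.2172  0.    ]
castle_nut [ 0.551  -0.2141 -0.1342] corner deg 52.312864300921674 437.875 1918.0
```

>>> {"fn": "servo_tool", "kwargs": {"targets": [[[-0.03,-0.012,0],[0,0,0]],[[-0.06,-0.024,0],[0,0,0]],[[-0.09,-0.036,0],[0,0,0]],[[-0.12,-0.048,0],[0,0,0]],[[-0.146,-0.057,0.005],[0,0,0]],[[-0.146,-0.057,0.022],[0,0,0]],[[-0.146,-0.057,0.022],[0,0,0]],[[-0.146,-0.057,0.022],[0,0,0]],[[-0.146,-0.057,0.022],[0,0,0]]]}}

```text
time: 39.8
eef_pos: [0.5513, -0.2103, 0.0452]
eef_rot: [0.628, 0.778, 0.001, -0.0]
force: [-0.2, 0.7, 0.2]
finger_gap: 1.002
finger_force: 0.0
```

```bash
python3 go.py nut:-.0045; python3 -c "
from h import *
P=camera_params('wrist');o=get_obs();snap('wrist','pics/n1.png',2.4,(150,80,410,300));print(proj('wrist',[.5513,-.2155,.024],P))"
```

```text
t 39.8 pos [ 0.5513 -0.2103  0.0452] gap 1.002 grip 0.0 toolx deg 102.24356653496889 tilt 0.0777606210901181
nut [ 0.5513 -0.2155 -0.0045] tool delta [-0.0052 -0.0011  0.0497]
[278.86070996 236.69445189]
```

View pics/n1.png

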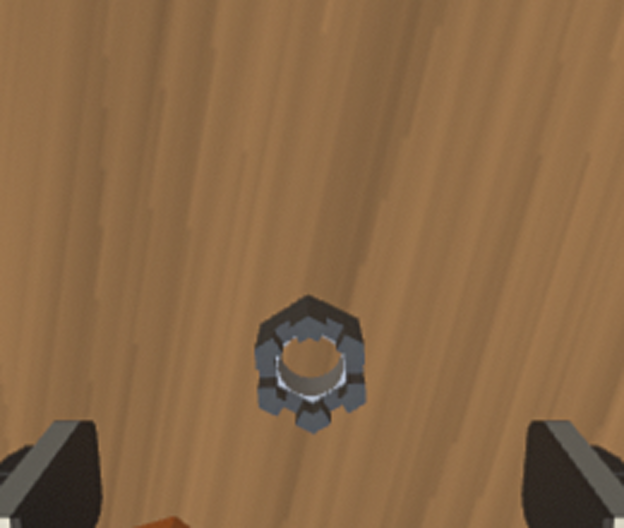

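The dark nut's top is at (280,236) px, exactly where projected, with its flats square to the gripper. Descending and gripping.

>>> {"fn": "servo_tool", "kwargs": {"targets": [[[-0.0015,-0.001,0.015],[0,0,0]],[[-0.0015,-0.001,0.03],[0,0,0]],[[-0.0015,-0.001,0.043],[0,0,0]],[[-0.0015,-0.001,0.05],[0,0,0]],[[-0.0015,-0.001,0.05],[0,0,0]],[[-0.0015,-0.001,0.05],[0,0,0]],[[-0.0015,-0.001,0.05],[0,0,0]]]}}

```text
time: 40.43
eef_pos: [0.5506, -0.2139, -0.0043]
eef_rot: [0.628, 0.778, 0.0, 0.001]
force: [0.5, -0.3, -0.0]
finger_gap: 1.001
finger_force: 0.0
```

>>> {"fn": "servo_tool", "kwargs": {"targets": [[[0,0,0],[0,0,0]],[[0,0,0],[0,0,0]],[[0,0,0],[0,0,0]],[[0,0,0],[0,0,0]],[[0,0,0],[0,0,0]],[[0,0,0],[0,0,0]],[[0,0,0],[0,0,0]],[[0,0,0],[0,0,0]],[[0,0,0],[0,0,0]]], "fingers": -1, "squeeze": 35}}

```text
time: 41.18
eef_pos: [0.5503, -0.2139, -0.0045]
eef_rot: [0.629, 0.778, 0.0, 0.0]
force: [-1.5, 1.0, 5.4]
finger_gap: 0.336
finger_force: 35.3
```

>>> {"fn": "servo_tool", "kwargs": {"targets": [[[0,0,-0.01],[0,0,0]],[[0,0,-0.03],[0,0,0]],[[0,0,-0.06],[0,0,0]],[[0,0,-0.08],[0,0,0]],[[0,0,-0.08],[0,0,0]],[[0,0,-0.08],[0,0,0]]]}}

```text
time: 41.68
eef_pos: [0.5503, -0.2138, 0.076]
eef_rot: [0.628, 0.778, 0.0, 0.001]
force: [0.2, -0.4, -2.5]
finger_gap: 0.333
finger_force: 35.1
```

```bash
sed -i 's/Pcap=pl(.253)/Pcap=(.6403,.0762)/' go.py; python3 go.py Pcap:.045
```

```text
t 41.68 pos [ 0.5503 -0.2138  0.076 ] gap 0.333 grip 35.1 toolx deg 102.1213824426627 tilt 0.10219306521008056
Pcap [0.6403 0.0762 0.045 ] tool delta [0.2647 0.1488 0.031 ]
```

>>> {"fn": "servo_tool", "kwargs": {"targets": [[[0.03,0.017,0],[0,0,0]],[[0.06,0.033,0],[0,0,0]],[[0.09,0.05,0],[0,0,0]],[[0.12,0.067,0],[0,0,0]],[[0.15,0.083,0],[0,0,0]],[[0.18,0.1,0],[0,0,0]],[[0.21,0.117,0],[0,0,0]],[[0.24,0.133,0],[0,0,0]],[[0.2665,0.148,0],[0,0,0]],[[0.2665,0.148,0.02],[0,0,0]],[[0.2665,0.148,0.03],[0,0,0]],[[0.2665,0.148,0.03],[0,0,0]]]}}

```text
time: 42.68
eef_pos: [0.6348, 0.0778, 0.0406]
eef_rot: [0.628, 0.778, -0.004, -0.003]
force: [0.1, -0.3, -1.2]
finger_gap: 0.334
finger_force: 35.0
```

>>> {"fn": "servo_tool", "kwargs": {"targets": [[[0,0,0],[0,0,0]],[[0,0,0],[0,0,0]],[[0,0,0],[0,0,0]],[[0,0,0],[0,0,0]]]}}

```text
time: 43.02
eef_pos: [0.6392, 0.0768, 0.0459]
eef_rot: [0.629, 0.777, 0.0, 0.001]
force: [-0.3, 0.4, -0.5]
finger_gap: 0.338
finger_force: 35.0
```

```bash
python3 go.py Pcap:-.0012; cat > cn.py <<'E'
from h import *
from fit import *
P=camera_params("wrist");im=np.asarray(read_camera("wrist"));np.save("hov.npy",im)
hsv=cv2.cvtColor(im,cv2.COLOR_RGB2HSV).astype(int);H,S,V=hsv[...,0],hsv[...,1],hsv[...,2]
m=((H>22)&(H<35)&(S>140)&(V>60)).astype(np.uint8)
ys,xs=np.nonzero(m);print("cap px extent",xs.min(),xs.max(),ys.min(),ys.max())
for r,z in((.027,.016),):
    p=np.array([proj("wrist",x,P) for x in circ((.6403,.0762),r,z)]);print("predicted",p.min(0),p.max(0))
n=((S<110)&(V<110)).astype(np.uint8)
row=n[:, 270:290];print("dark rows top",np.nonzero(row.mean(1)>.5)[0][:3])
E
python3 cn.py
```

```text
t 43.02 pos [0.6392 0.0768 0.0459] gap 0.338 grip 35.0 toolx deg 102.01784282938647 tilt 0.0776942562155813
Pcap [ 0.6403  0.0762 -0.0012] tool delta [-0.0007  0.0009  0.0471]
cap px extent 242 320 186 261
predicted [242.39192204 187.67367499] [320.95705451 261.88885895]
dark rows top [41 61 62]
```

The cap is exactly where predicted (rim 242–320 × 186–261 px). Lowering the nut into it.

>>> {"fn": "servo_tool", "kwargs": {"targets": [[[0.001,0,0.012],[0,0,0]],[[0.001,0,0.024],[0,0,0]],[[0.001,0,0.034],[0,0,0]],[[0.001,0,0.039],[0,0,0]],[[0.001,0,0.042],[0,0,0]],[[0.001,0,0.044],[0,0,0]],[[0.001,0,0.0455],[0,0,0]],[[0.001,0,0.0465],[0,0,0]],[[0.001,0,0.047],[0,0,0]],[[0.001,0,0.047],[0,0,0]]]}}

```text
time: 43.9
eef_pos: [0.6387, 0.0789, -0.0017]
eef_rot: [0.629, 0.778, 0.0, 0.0]
force: [0.5, 0.3, -1.0]
finger_gap: 0.334
finger_force: 35.1
```

>>> {"fn": "servo_tool", "kwargs": {"targets": [[[0,0,0.0005],[0,0,0]],[[0,0,0.0005],[0,0,0]],[[0,0,0.0005],[0,0,0]]]}}

```text
time: 44.15
eef_pos: [0.6388, 0.0789, -0.0019]
eef_rot: [0.629, 0.778, 0.0, 0.0]
force: [-1.0, 0.5, 2.4]
finger_gap: 0.332
finger_force: 35.4
```

>>> {"fn": "servo_tool", "kwargs": {"targets": [[[0,0,0],[0,0,0]],[[0,0,0],[0,0,0]],[[0,0,0],[0,0,0]],[[0,0,0],[0,0,0]],[[0,0,0],[0,0,0]],[[0,0,-0.02],[0,0,0]],[[0,0,-0.05],[0,0,0]],[[0,0,-0.09],[0,0,0]],[[0,0,-0.13],[0,0,0]],[[0,0,-0.17],[0,0,0]],[[0,0,-0.2],[0,0,0]],[[0,0,-0.2],[0,0,0]]], "fingers": 1}}

```text
time: 45.15
eef_pos: [0.6431, 0.0781, 0.2057]
eef_rot: [0.629, 0.778, 0.005, 0.006]
force: [-0.1, -0.2, 0.8]
finger_gap: 1.003
finger_force: 0.0
```

>>> {"fn": "servo_tool", "kwargs": {"targets": [[[0.04,0,-0.03],[0,0,0]],[[0.08,0,-0.06],[0,0,0]],[[0.12,0,-0.09],[0,0,0]],[[0.12,0,-0.09],[0,0,0]],[[0.12,0,-0.09],[0,0,0]],[[0.12,0,-0.09],[0,0,0]],[[0.12,0,-0.09],[0,0,0]]]}}

```text
time: 45.73
eef_pos: [0.613, 0.1948, 0.2866]
eef_rot: [0.629, 0.777, -0.001, -0.0]
force: [0.1, -0.4, 0.1]
finger_gap: 0.999
finger_force: 0.0
```

```bash
python3 row.py pics/final.png; python3 -c "
from h import *
print(get_obs()['time'])"
```

```text
seal [0.5974 0.2793] along 45.0 want 46.0 side -1.1 41.8125 1625.0
inner [0.612 0.206] along 119.7 want 121.5 side -2.1 44.6875 1372.0
outer [0.626  0.1398] along 187.3 want 188.5 side -2.3 31.3125 746.0
cap [0.6399 0.0758] along 252.9 want 253.0 side -2.1 39.875 900.0
tip [ 0.5892  0.3258 -1.3512] along -2.2 side 0.7 48.5 1269.0
45.7833
```

View pics/final.png

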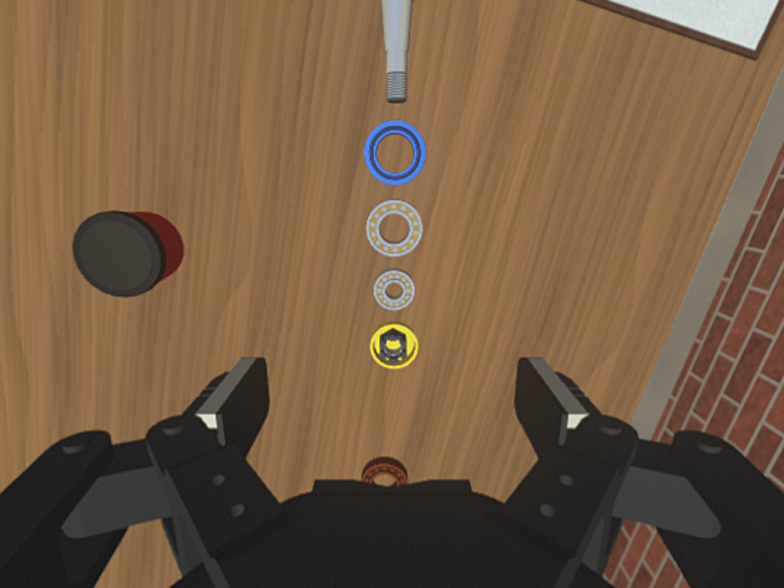

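The final view shows tip (283,72), seal (281,109), large bearing (281,163), small bearing (281,206) and cap (281,246) with the dark nut standing in it. Gaps are 14–16 mm, the row is within a few mm of the axis, and the tub and rusty bearing are untouched. Handing in.

```bash
python3 -c "
from workcell import *
print(hand_in())"
```

```text
the job is handed in; nothing more can be done
None
```

The job is handed in: seal, large bearing, small bearing and dust cap lie in one row from the axle tip with 14–16 mm gaps, an estimated 1–5 mm off the axle line, with the dark castle nut standing slots up in the cap.

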